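# Switch off the hand lamp and put it on charge

### The arm

A 7-joint arm with a two-finger parallel gripper is mounted at the origin on a cart in front of the work surface, level with it; the furniture and walls round the work are solid. World frame = base frame: x ahead of the robot, y to its left, z up, the work surface at z = 0. Lengths are in m, angles in rad, forces in N, time in s.
With the tool pointing down it reaches from about 0.425 to 1.025 m from the base axis. Payload 3.6 kg.
Tool frame: the origin (TCP) lies at the very end of the fingers, on their centre line; the grasp point (between the pads) lies 19 mm behind it; z points along the fingers, y is the line along which they close (so a half turn about z gives the same grasp; the last joint's range is limited). The gripper opens to 85 mm and grips with 20 to 120 N. Pads are 22 mm wide; open, the fingers measure 114 mm over their backs; the gripper's body (76 mm by 85 mm) begins 54 mm behind the grasp point. The pads swing forward as they close: fully open they stand 13 mm farther back than shut.
Start: joints at [1.133, 0.591, 0.048, 1.609, -0.033, 0.943, -0.034], TCP at [0.244, -0.683, 0.21] pointing down, gripper open.
Joint ranges: [-2.69, 2.69], [-0.47, 2.24], [-1.27, 1.36], [0.19, 2.51], [-1.53, 4.68], [0.08, 2.07], [-3.09, 3.09]. Speed limits (rad/s): [2.57, 2.57, 3.14, 3.14, 3.14, 3.14, 3.14].

### API

Orientations are given as a unit quaternion [x, y, z, w].
In Python, from station import env, grab_frame, ticket, nets gives the robot as it stands.
- The arm moves only by the tool send_rows, never from a script. Its arguments are lists of equal length, an entry for each row: "offset": the shift along the world's x, y, z in mm, a list of three; "delta_rot": the turn, a rotation vector about the world's x, y, z in rad, a list of three. In form: {"offset": [[tx, ty, tz], ...], "delta_rot": [[wx, wy, wz], ...]}. A call has 1 to 10 rows; each row shifts and turns the commanded pose from where the row before left it; what a row does not reach is not made up. A row lasts 1/10 s, in which the tool goes at most 50 mm and 8.59 degrees, less where a joint would pass 70% of its speed; a pose out of reach is approached as far as the arm can. A call with a gripper value outside its range is refused whole. "grip" is the closure, from -1 (fully open) to 1 (shut), set as the call begins (left out, the last holds). The fingers move at their own pace and stop on an object; the grip force is fixed at half the most. Time passes only in rows, so rows that do not move let the fingers close. It gives the time, the measured TCP pose, the force, the opening and the grip force at its end, in the units of the state.
- env.sense(): the state, without advancing time (a new reading comes with each control period).
- grab_frame(name): name is "scene" or "top"; returns a dict with "image" (384x512x3 uint8, red, green, blue), "z_map" (384x512 float32, m along the optical axis (not along the pixel's ray), 0 where there is no reading), "K" (3x3 intrinsics, pixels), "rvec" (rotation vector, rad) and "tvec" (3), from world to camera coordinates, as OpenCV has them. Camera axes: x right, y down, z forward; pixel columns grow to the right and rows downward; lengths in m; the calibration is good to about 2 mm. A picture is of the moment at which its call begins.
- ticket.close_job(): hands the job in; it is judged then, once.
Trained networks look in a picture, given as the dict that the camera call returned (one of the last four; its "shot" number tells which), for a name from the list of things; names that differ only in an ending like _2 or _b are one class to them, and where a whole thing is asked for, a point or a joint stands for the part that bears it (a point fixed in the world has none). Each returns a list of dicts, best first, with "score" (0 to 1); they miss things now and then, are a little off and sometimes report something else, mostly with a low value. They report only what shows in the picture. A call takes as long as a camera call.
- nets.spot_in(picture, name): "bbox" ([left, top, width, height] as shares, 0 to 1, of the picture: columns of its width, rows of its height, round what is visible of it).
- nets.cut_out(picture, name): "pixels" (384x512 bool, what is visible of it) and "bbox" ([left, top, width, height] as shares, 0 to 1, of the picture: columns of its width, rows of its height, round what is visible of it).
- nets.spot_point(picture, name): "point" ([column, row] as shares, 0 to 1, of the picture: columns of its width, rows of its height: a listed point, or the origin of a listed thing).
The state is a dict: "time_s": time; "joints": joint angles; "qd": joint speeds; "joint_efforts": joint torques, N m; "ee_pos": TCP position; "orientation": TCP orientation; "wrist_force": force on the tool from outside, world axes, zero at the start; "ft_torque": the same for the moment, N m; "grip_width": finger opening in m; "finger_force": force on a finger pad.
Only numpy, scipy, OpenCV 4.12 (cv2) and the standard library are available. Lean on these libraries where they do the work, as an engineer would, in place of code of your own. Each camera call takes 0.05 s, during which the arm holds its last target. There are 200 camera calls.

### The job

The orange hand lamp is standing on its end, switched on. Lay it gently on the desk mat beside the grey charging cradle, switch side up, and let go of it; slide its recessed white switch all the way to off (towards the red dot) while it lies there, then take it up again and lay it flat in the middle of the cradle, switch side still up. Don't let the lamp fall or topple at any time, and leave the mouse, the sticky notes and the card box where they are.

Things in the scene. Friction and masses are not known exactly. Their poses are not given: they have to be found in the camera images.
- lamp_center (a point): Centre of the loose orange hand lamp, also its centre of mass: 150 mm long (own z, + to the white lens end), 60 mm wide (own y, plain sides), 50 mm thick (own x), about 0.4 kg. It starts upright on its black rubber foot, centre 75 mm above the mat. Its -x face carries the switch (facing right, -y, +-0.5 rad); lying with that face up, -x points up and the centre is 25 mm above the mat.
- slot_floor (a point): Centre of the floor of the recessed slot in the lamp's -x face, 18 mm from the lamp's centre along -x; axes as the lamp's. The slot is 34 mm wide (y), 64 mm long (z) and 7 mm deep from the face to this floor. A red dot on the face marks its foot end (-z).
- switch_top (a point): Middle of the outer face of the white slide switch in the slot, flush with the lamp's -x face; axes as the lamp's. The switch is 12 mm long (z), 26 mm wide (y) and fills the slot's 7 mm depth. When on, it leaves 34 mm of open slot on its lens side, where a fingertip can enter and push it towards the foot.
- lamp_switch (a joint): Travel of the switch in m: about 0 to 0.001 at the start (on), 0.016 at its stop, fully off. It grows as the switch moves towards the foot end and the red dot, stays where it is left and takes about 1.2 N to move.
- cradle_floor (a point): Centre of the inner floor of the grey charging cradle, fixed, floor 4 mm above the mat, z up. Inside 170 mm long (own x), 80 mm wide (own y); walls 18 mm high over the mat, 5 mm thick; the middle 104 mm of both long walls is left out so that fingers can reach the lamp's sides. The lamp lies in it along x, either way round, its centre then 29 mm above the mat.
- mouse: Red computer mouse, 125 x 59 x 46 mm, loose on the desk behind the work; origin at its underside. Leave alone.
- sticky_pad: Yellow pad of sticky notes, 70 x 70 x 22 mm, loose; origin at its underside. Leave alone.
- card_box: Dark red card box, 90 x 64 x 19 mm, loose; origin at its underside. Leave alone.

How it is judged:
On the way, in this order (a step that is already met when the one before it is completed fails the run):
1. the lamp lies on the mat outside the cradle, switch side up, released, the switch still on (angle between lamp_center's own x axis and vertical above 3.02 rad and height (world z) of lamp_center below 0.031 m and horizontal distance between lamp_center and cradle_floor above 0.09 m and contact force between the fingers and lamp below 0.3 N and value of joint lamp_switch below 0.006 m), for 0.2 s.
2. the switch is slid to off while the lamp lies on the mat (value of joint lamp_switch above 0.0135 m and angle between lamp_center's own x axis and vertical above 2.97 rad and height (world z) of lamp_center below 0.033 m and horizontal distance between lamp_center and cradle_floor above 0.09 m), for 0.1 s.
At the end, for the whole second after the job is handed in: The lamp lies flat on the cradle's floor between its walls (centre within 13 mm of the cradle's centre along and across, within 4 mm of its resting height, tilted less than 0.1 rad), switch side up, at rest, and its switch is at off (at least 13.5 of 16 mm) (x of lamp_center in the frame of cradle_floor between -0.013 and 0.013 m and y of lamp_center in the frame of cradle_floor between -0.013 and 0.013 m and z of lamp_center in the frame of cradle_floor below 0.029 m and angle between lamp_center's own x axis and vertical above 3.04 rad and value of joint lamp_switch above 0.0135 m and linear speed of lamp below 0.02 m/s); the robot touches nothing.
It fails at once if the lamp toppled or fell (angular speed of lamp above 6 rad/s or linear speed of lamp above 1.2 m/s).
It fails at once if the mouse, the sticky notes or the card box was moved by more than 25 mm (distance of any of mouse, sticky_pad, card_box from where it was at the start of the episode above 0.025 m).
It also fails if it takes over 64 s, if anything falls off the work surface, if the arm or the gripper's body presses on something with over 40 N, if the wrist force passes 120 N, or if a joint passes its speed limit or range.

## Working session

There is one attempt and no reset: what is moved stays moved. The work goes in short steps, Python scripts to look and compute and a tool call to move; the robot and the scene stay as the last step left them, time stands still between calls to the robot, and variables do not carry over. Pictures are saved under pics/ and viewed, at most 10 in all, crops included, and the job is handed in when it is done.

Besides the shell and the picture viewer there is one more tool, called in YAML: its name, and indented under it one key for each argument. send_rows: Moves the arm, as the interface text tells. Its arguments: {"type":"object","properties":{"offset":{"type":"array"},"delta_rot":{"type":"array"},"grip":{"type":"number"}},"required":["offset","delta_rot"]}

```bash
mkdir -p pics; ls; cat > h.py <<'E'
import numpy as np, cv2
from scipy.spatial.transform import Rotation as R
from station import env, grab_frame, ticket, nets
np.set_printoptions(precision=4,suppress=True)
def cloud(f):
    z=f["z_map"]; K=np.array(f["K"]); v,u=np.mgrid[:z.shape[0],:z.shape[1]]
    c=np.stack([(u-K[0,2])*z/K[0,0],(v-K[1,2])*z/K[1,1],z],-1)
    Rm=cv2.Rodrigues(np.array(f["rvec"],float))[0]
    P=(c-np.array(f["tvec"]).reshape(3))@Rm
    P[z<=0]=np.nan
    return P
def ray(f,uv,h):
    # world point at height h on pixel uv (shares)
    K=np.array(f["K"]);Rm=cv2.Rodrigues(np.array(f["rvec"],float))[0]
    o=-Rm.T@np.array(f["tvec"]).reshape(3)
    d=Rm.T@np.linalg.inv(K)@np.array([uv[0]*512,uv[1]*384,1])
    return o+d*(h-o[2])/d[2]
def state():
    s=env.sense(); print(s["time_s"],np.array(s["joints"]),np.array(s["ee_pos"]),np.array(s["orientation"]),np.array(s["wrist_force"]),s["grip_width"],s["finger_force"])
E
python3 - <<'E'
from h import *
state()
for n in ("scene","top"):
    f=grab_frame(n); P=cloud(f)
    cv2.imwrite(f"pics/{n}0.png",cv2.resize(f["image"][:,:,::-1],(768,576)))
    Rm=cv2.Rodrigues(np.array(f["rvec"],float))[0]; print(n,"cam",-Rm.T@np.array(f["tvec"]).reshape(3))
    for o in ("lamp_center","mouse","sticky_pad","card_box"):
        r=nets.cut_out(f,o)
        for q in r[:2]:
            p=P[q["pixels"]]; p=p[~np.isnan(p[:,0])]
            print(o,q["score"],np.array(q["bbox"]),len(p),np.percentile(p,[3,50,97],axis=0).round(3).tolist() if len(p) else "")
    for o,h in (("lamp_center",.075),("switch_top",.075),("slot_floor",.075),("cradle_floor",.004)):
        for q in nets.spot_point(f,o)[:2]: print(o,q["score"],np.array(q["point"]),ray(f,q["point"],h))
E
```

```text
pics
0.0 [ 1.1335  0.5921  0.0483  1.6099 -0.0333  0.9427 -0.0337] [ 0.2441 -0.6817  0.2084] [ 0.9853  0.1711 -0.0002 -0.0011] [-0.3265  0.236  -0.2537] 0.085313146235913 0.0
scene cam [0.2128 0.6782 1.0536]
lamp_center 0.95 [0.382  0.6924 0.0773 0.1646] 1594 [[0.514, 0.259, 0.004], [0.535, 0.296, 0.119], [0.577, 0.31, 0.153]]
mouse 0.93 [0.4344 0.4581 0.0652 0.0716] 630 [[0.625, -0.083, 0.002], [0.669, -0.057, 0.025], [0.729, -0.041, 0.038]]
sticky_pad 0.96 [0.4141 0.5458 0.0627 0.0641] 575 [[0.619, 0.003, 0.003], [0.653, 0.039, 0.011], [0.692, 0.072, 0.021]]
card_box 0.91 [0.4848 0.3964 0.0666 0.0591] 604 [[0.613, -0.227, -0.001], [0.656, -0.184, 0.017], [0.703, -0.146, 0.022]]
lamp_center 0.87 [0.4238 0.7719] [0.5403 0.2778 0.075 ]
lamp_center 0.59 [0.5174 0.4216] [ 0.6338 -0.1436  0.075 ]
slot_floor 0.6 [0.4217 0.7552] [0.5507 0.265  0.075 ]
cradle_floor 0.55 [0.6316 0.4406] [ 0.496  -0.2554  0.004 ]
top cam [ 0.3954 -0.0198  1.0407]
lamp_center 0.97 [0.2049 0.4677 0.0807 0.1003] 1175 [[0.516, 0.253, 0.016], [0.544, 0.265, 0.148], [0.574, 0.303, 0.153]]
mouse 0.67 [0.5152 0.3492 0.052  0.1161] 1007 [[0.627, -0.1, -0.004], [0.677, -0.069, 0.026], [0.736, -0.041, 0.037]]
sticky_pad 0.94 [0.4258 0.3781 0.0744 0.0995] 840 [[0.619, -0.0, -0.003], [0.654, 0.035, 0.011], [0.691, 0.074, 0.021]]
card_box 0.75 [0.5961 0.3672 0.0846 0.1104] 989 [[0.617, -0.229, 0.002], [0.661, -0.188, 0.017], [0.705, -0.147, 0.021]]
lamp_center 0.97 [0.2551 0.5242] [0.5484 0.2719 0.075 ]
switch_top 0.56 [0.2689 0.5312] [0.5422 0.2552 0.075 ]
slot_floor 0.94 [0.2633 0.5372] [0.5367 0.2615 0.075 ]
cradle_floor 0.89 [0.6926 0.5958] [ 0.4936 -0.2604  0.004 ]
```

View pics/top0.png

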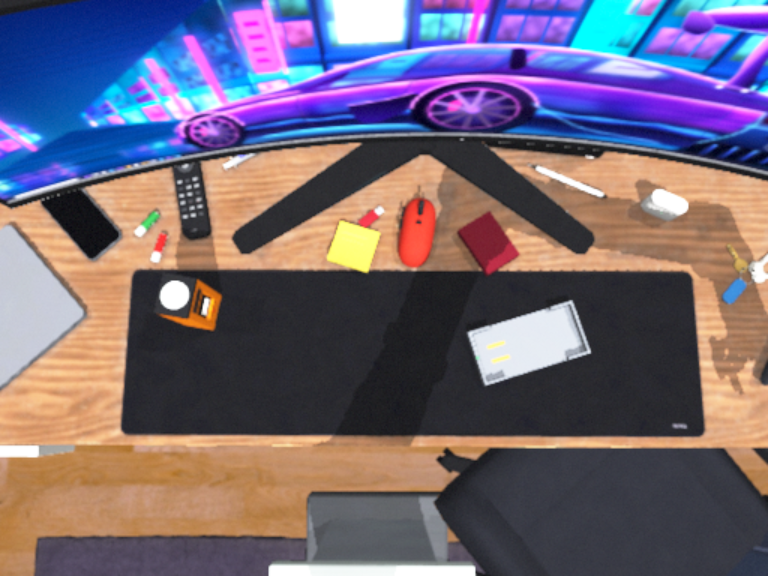

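```bash
python3 - <<'E'
from h import *
f=grab_frame("top"); P=cloud(f)
g=grab_frame("scene"); Q=cloud(g)
for X,ff in ((P,f),(Q,g)):
    q=nets.cut_out(ff,"lamp_center")[0]["pixels"]; p=X[q]; p=p[~np.isnan(p[:,0])]
    t=p[p[:,2]>.143][:,:2]; print("top face",cv2.minAreaRect(t.astype(np.float32)),t.mean(0),len(t))
    s=p[(p[:,2]>.02)&(p[:,2]<.135)]; 
    print("side n",len(s),s.mean(0)); 
# cradle walls
for X in (P,Q):
    m=(X[...,2]>.011)&(X[...,2]<.024)&(X[...,0]>.35)&(X[...,0]<.62)&(X[...,1]<-.12)&(X[...,1]>-.40)
    m&=~((X[...,0]>.6))
    p=X[m][:,:2].astype(np.float32); print(len(p),cv2.minAreaRect(p))
E
```

```text
top face ((0.5478987097740173, 0.28144773840904236), (0.05019812285900116, 0.05982256308197975), 80.13088989257812) [0.5472 0.2808] 661
side n 455 [0.5396 0.2632 0.0775]
top face ((0.5463696718215942, 0.28224027156829834), (0.049779340624809265, 0.06234728544950485), 80.50363159179688) [0.5451 0.2835] 622
side n 776 [0.5336 0.2966 0.0802]
302 ((0.49603399634361267, -0.2504546642303467), (0.08984857052564621, 0.18048439919948578), 17.09173011779785)
226 ((0.49400612711906433, -0.2495308816432953), (0.08991387486457825, 0.18474748730659485), 16.998355865478516)
```

The top view shows the lamp upright at about (185,300) of 768x576, switch side facing right. The cradle is at (530,342), with the mouse, notes and box behind it. Measured lamp centre is about (0.547, 0.282), with its x axis at 80°; the cradle is about (0.495, -0.25), with its long axis at 107°.

Plan: grip the plain sides with the tool tilted towards +y, then turn the lamp down by 90°.

send_rows:
  offset:
    - [22, 44, 4]
    - [22, 44, 4]
    - [22, 44, 4]
    - [22, 44, 4]
    - [22, 44, 4]
    - [22, 44, 4]
    - [22, 44, 4]
    - [22, 44, 4]
    - [22, 44, 4]
    - [22, 44, 4]
  delta_rot:
    - [0, 0, 0.105]
    - [0, 0, 0.105]
    - [0, 0, 0.105]
    - [0, 0, 0.105]
    - [0, 0, 0.105]
    - [0, 0, 0.105]
    - [0, 0, 0.105]
    - [0, 0, 0.105]
    - [0, 0, 0.105]
    - [0, 0, 0.105]
  grip: -1

```text
time_s: 2.1
ee_pos: [0.4651, -0.2409, 0.2502]
orientation: [0.766, 0.643, 0.0, 0.001]
wrist_force: [0.4, -0.5, -0.3]
grip_width: 0.0854
finger_force: 0.0
```

send_rows:
  offset:
    - [5, 30, 0]
    - [5, 30, 0]
    - [5, 30, 0]
    - [5, 30, 0]
    - [5, 30, 0]
    - [5, 30, 0]
    - [5, 30, 0]
    - [5, 30, 0]
    - [5, 30, 0]
    - [5, 30, 0]
  delta_rot:
    - [0.103, -0.018, 0]
    - [0.103, -0.018, 0]
    - [0.103, -0.018, 0]
    - [0.103, -0.018, 0]
    - [0.103, -0.018, 0]
    - [0.103, -0.018, 0]
    - [0.103, -0.018, 0]
    - [0.103, -0.018, 0]
    - [0.103, -0.018, 0]
    - [0.103, -0.018, 0]

```text
time_s: 3.1
ee_pos: [0.5154, 0.0573, 0.2498]
orientation: [0.664, 0.555, 0.383, -0.322]
wrist_force: [-0.6, -0.4, -0.5]
grip_width: 0.0853
finger_force: 0.0
```

```bash
cat >> h.py <<'E'
def axes():
    s=env.sense(); M=R.from_quat(s["orientation"]).as_matrix(); print("tool x",M[:,0],"y",M[:,1],"z",M[:,2]); return np.array(s["ee_pos"]),M
E
python3 -c "
from h import *
state();axes()"
```

```text
3.1 [ 0.9502  0.6588 -0.8183  2.1413 -0.8698  0.8027  0.7643] [0.5154 0.0573 0.2498] [ 0.6644  0.5553  0.3832 -0.3215] [-0.6421 -0.4205 -0.5218] 0.08526057912842278 0.0
tool x [0.0896 0.4916 0.8662] y [ 0.9843 -0.1765 -0.0017] z [ 0.1521  0.8528 -0.4996]
```

send_rows:
  offset:
    - [2.5, 22, -19.5]
    - [2.5, 22, -19.5]
    - [2.5, 22, -19.5]
    - [2.5, 22, -19.5]
    - [2.5, 22, -19.5]
    - [2.5, 22, -19.5]
  delta_rot:
    - [0, 0, 0]
    - [0, 0, 0]
    - [0, 0, 0]
    - [0, 0, 0]
    - [0, 0, 0]
    - [0, 0, 0]

```text
time_s: 3.7
ee_pos: [0.5303, 0.1895, 0.1314]
orientation: [0.665, 0.556, 0.381, -0.321]
wrist_force: [0.5, 0.2, -0.0]
grip_width: 0.0854
finger_force: 0.0
```

send_rows:
  offset:
    - [2, 12, -7]
    - [2, 12, -7]
    - [2, 12, -7]
    - [2, 12, -7]
    - [2, 12, -7]
    - [2, 12, -7]
    - [2, 12, -7]
  delta_rot:
    - [0, 0, 0]
    - [0, 0, 0]
    - [0, 0, 0]
    - [0, 0, 0]
    - [0, 0, 0]
    - [0, 0, 0]
    - [0, 0, 0]

```text
time_s: 4.4
ee_pos: [0.5473, 0.2696, 0.0844]
orientation: [0.663, 0.558, 0.378, -0.325]
wrist_force: [-0.3, 0.7, -0.6]
grip_width: 0.0855
finger_force: 0.0
```

```bash
python3 - <<'E'
from h import *
state()
p,M=axes()
ims=[]
for n in ("top","scene"):
    f=grab_frame(n); X=cloud(f)
    q=nets.cut_out(f,"lamp_center")[0]["pixels"]; t=X[q]; t=t[~np.isnan(t[:,0])]
    t=t[t[:,2]>.145]; rel=(t-p)@M
    print(n,cv2.minAreaRect(t[:,:2].astype(np.float32)),"tool-y span",np.percentile(rel[:,1],[1,99]))
    v,u=np.argwhere(q).mean(0).astype(int)
    ims.append(cv2.resize(f["image"][v-60:v+60,u-60:u+60,::-1],(390,390)))
cv2.imwrite("pics/pre.png",np.hstack(ims))
E
```

```text
4.4 [ 0.6736  1.1773 -1.0943  2.1941 -1.5314  0.0784  1.4492] [0.5473 0.2696 0.0844] [ 0.6628  0.5583  0.3784 -0.3252] [-0.3418  0.6635 -0.6251] 0.08549506930322047 0.0
tool x [0.0902 0.4939 0.8648] y [ 0.9863 -0.165  -0.0086] z [ 0.1385  0.8537 -0.502 ]Traceback (most recent call last):
  File "<stdin>", line 7, in <module>
IndexError: list index out of range
```

Joints 5 and 6 are at their limits at 60° tilt. I'll back off, reduce to 45° and grip a bit higher.

send_rows:
  offset:
    - [-2, -13, 10]
    - [-2, -12, 14]
    - [-1, 0, 12]
    - [-1, 0, 12]
    - [0, 0, 0]
  delta_rot:
    - [0, 0, 0]
    - [-0.085, 0.015, 0]
    - [-0.085, 0.015, 0]
    - [-0.085, 0.015, 0]
    - [0, 0, 0]

```text
time_s: 5.0
ee_pos: [0.5426, 0.2484, 0.1394]
orientation: [0.705, 0.597, 0.292, -0.248]
wrist_force: [0.1, 0.6, -0.4]
grip_width: 0.0853
finger_force: 0.0
```

```bash
python3 - <<'E'
from h import *
state()
p,M=axes()
ims=[]
for n in ("top","scene"):
    f=grab_frame(n); X=cloud(f)
    r=nets.cut_out(f,"lamp_center")
    if r:
        t=X[r[0]["pixels"]]; t=t[~np.isnan(t[:,0])]
        t=t[t[:,2]>.145]; rel=(t-p)@M
        if len(t)>5: print(n,cv2.minAreaRect(t[:,:2].astype(np.float32)),"tool-y span",np.percentile(rel[:,1],[1,99]))
    K=np.array(f["K"]);c=cv2.projectPoints(np.array([[.547,.282,.09]]),np.array(f["rvec"]),np.array(f["tvec"]),K,None)[0].ravel().astype(int)
    u,v=c; cr=f["image"][max(v-60,0):v+60,max(u-60,0):u+60,::-1]
    ims.append(cv2.resize(cr,(390,390)))
cv2.imwrite("pics/pre.png",np.hstack(ims))
E
```

```text
5.0 [ 0.3846  0.6935 -0.7028  2.1874 -1.206   0.341   0.8432] [0.5426 0.2484 0.1394] [ 0.7048  0.597   0.2921 -0.2482] [ 0.1305  0.5713 -0.3852] 0.0852885893901423 0.0
tool x [0.1165 0.6965 0.708 ] y [ 0.9865 -0.164  -0.001 ] z [ 0.1154  0.6985 -0.7062]
top ((0.5473268032073975, 0.28179094195365906), (0.050781141966581345, 0.0583752878010273), 80.39104461669922) tool-y span [-0.0296  0.0274]
scene ((0.5464590787887573, 0.28256505727767944), (0.05014198645949364, 0.06151862069964409), 80.10722351074219) tool-y span [-0.0312  0.0271]
```

View pics/pre.png

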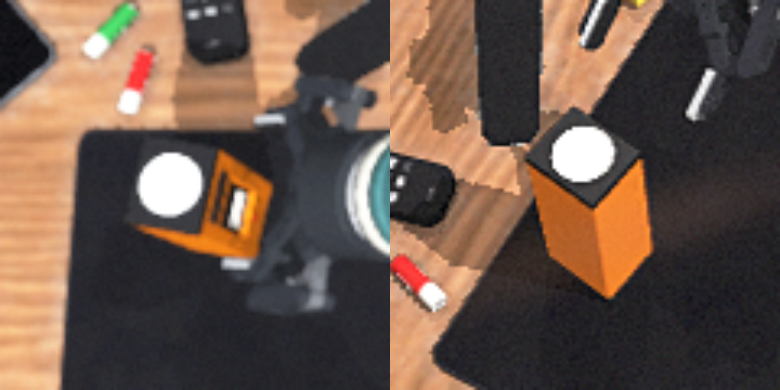

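The picture shows the lamp untouched and upright (top view at about (195,200) in the left crop), the open fingers straddling it from the right, centred within 1.5 mm.

send_rows:
  offset:
    - [0.6, 8, -10]
    - [0.6, 8, -10]
    - [0.6, 8, -10]
    - [0.6, 8, -10]
    - [0.6, 7, -9]
    - [0, 0, 0]
  delta_rot:
    - [0, 0, 0]
    - [0, 0, 0]
    - [0, 0, 0]
    - [0, 0, 0]
    - [0, 0, 0]
    - [0, 0, 0]

```text
time_s: 5.8
ee_pos: [0.5431, 0.2825, 0.0818]
orientation: [0.709, 0.592, 0.289, -0.254]
wrist_force: [0.1, -0.4, 0.0]
grip_width: 0.0856
finger_force: 0.0
```

send_rows:
  offset:
    - [0, 0, 0]
    - [0, 0, 0]
    - [0, 0, 0]
    - [0, 0, 0]
    - [0, 0, 0]
    - [0, 0, 0]
    - [0, 0, 0]
  delta_rot:
    - [0, 0, 0]
    - [0, 0, 0]
    - [0, 0, 0]
    - [0, 0, 0]
    - [0, 0, 0]
    - [0, 0, 0]
    - [0, 0, 0]
  grip: 1

```text
time_s: 6.5
ee_pos: [0.5452, 0.2832, 0.0849]
orientation: [0.707, 0.594, 0.29, -0.25]
wrist_force: [2.2, -4.2, 5.4]
grip_width: 0.0581
finger_force: 64.1
```

```bash
python3 -c "
from h import *
state();axes()"
```

```text
6.5 [ 0.4171  0.8801 -0.8679  2.1828 -1.3848  0.1168  1.0576] [0.5452 0.2832 0.0849] [ 0.7072  0.5942  0.2903 -0.2501] [ 2.2275 -4.1631  5.3602] 0.05811755390948391 64.0701245891978
tool x [0.1254 0.6951 0.7079] y [ 0.9856 -0.1689 -0.0088] z [ 0.1134  0.6988 -0.7063]
```

send_rows:
  offset:
    - [0, 0, 15]
    - [0, 0, 25]
    - [0, 0, 30]
    - [0, 0, 30]
    - [-4, -15, 0]
    - [-4, -15, 0]
    - [-4, -15, 0]
    - [-4, -15, 0]
    - [-4, -15, 0]
    - [-4, -15, 0]
  delta_rot:
    - [0, 0, 0]
    - [0, 0, 0]
    - [0, 0, 0]
    - [0, 0, 0]
    - [-0.0985, 0.017, 0]
    - [-0.0985, 0.017, 0]
    - [-0.0985, 0.017, 0]
    - [-0.0985, 0.017, 0]
    - [-0.0985, 0.017, 0]
    - [-0.0985, 0.017, 0]

```text
time_s: 7.5
ee_pos: [0.5166, 0.1926, 0.1831]
orientation: [0.763, 0.64, 0.064, -0.063]
wrist_force: [-0.4, 0.6, -6.4]
grip_width: 0.0579
finger_force: 66.0
```

send_rows:
  offset:
    - [0, -8, 0]
    - [0, -8, 0]
    - [0, -8, 0]
    - [0, -8, 0]
    - [0, -8, 0]
    - [0, -8, 0]
    - [0, -8, 0]
    - [0, -8, 0]
    - [0, -8, 0]
    - [0, 0, 0]
  delta_rot:
    - [-0.0985, 0.017, 0]
    - [-0.0985, 0.017, 0]
    - [-0.0985, 0.017, 0]
    - [-0.0985, 0.017, 0]
    - [-0.0985, 0.017, 0]
    - [-0.0985, 0.017, 0]
    - [-0.0985, 0.017, 0]
    - [-0.0985, 0.017, 0]
    - [-0.0985, 0.017, 0]
    - [-0.07, 0.012, 0]

```text
time_s: 8.5
ee_pos: [0.5178, 0.1226, 0.182]
orientation: [0.708, 0.593, -0.296, 0.244]
wrist_force: [0.0, -0.4, -5.9]
grip_width: 0.0586
finger_force: 66.2
```

```bash
python3 - <<'E'
from h import *
state()
p,M=axes()
ims=[]
for n in ("top","scene"):
    f=grab_frame(n); X=cloud(f)
    r=nets.cut_out(f,"lamp_center")
    K=np.array(f["K"]);c=cv2.projectPoints(np.array([p]),np.array(f["rvec"]),np.array(f["tvec"]),K,None)[0].ravel().astype(int)
    u,v=c; cr=f["image"][max(v-60,0):v+60,max(u-60,0):u+60,::-1]
    ims.append(cv2.resize(cr,(390,390)))
    for q in r[:1]:
        t=X[q["pixels"]]; t=t[~np.isnan(t[:,0])]
        print(n,q["score"],len(t),np.percentile(t,[2,50,98],axis=0))
cv2.imwrite("pics/rot.png",np.hstack(ims))
E
```

```text
8.5 [-0.9364  0.7122  0.4651  1.8532  0.3126  1.1823 -0.8693] [0.5178 0.1226 0.182 ] [ 0.7081  0.5928 -0.2963  0.2436] [ 0.0067 -0.3738 -5.9092] 0.058620594786554334 66.23978952993639
tool x [ 0.1215  0.6952 -0.7084] y [ 0.9839 -0.1783 -0.0062] z [-0.1307 -0.6963 -0.7057]
top 0.92 2221 [[0.4828 0.0412 0.185 ]
 [0.5174 0.11   0.2051]
 [0.5495 0.1829 0.2088]]
scene 0.65 1200 [[0.4775 0.0504 0.159 ]
 [0.5029 0.1137 0.1987]
 [0.5446 0.1965 0.259 ]]
```

View pics/rot.png

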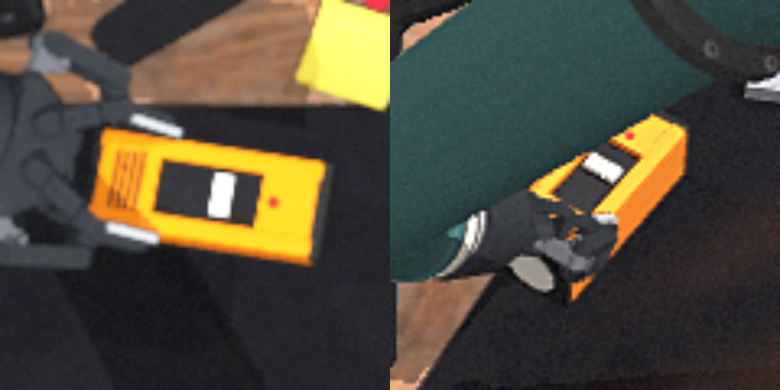

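The lamp is now held level, switch side up (white switch at (222,195), red dot at (273,202) in the left crop). Next I measure its tilt and height, and the mat height.

```bash
cat >> h.py <<'E'
def face(lo,hi):
    f=grab_frame("top"); X=cloud(f)
    q=nets.cut_out(f,"lamp_center")[0]["pixels"]
    t=X[cv2.erode(q.astype(np.uint8),np.ones((3,3)))>0]; t=t[~np.isnan(t[:,0])]; t=t[(t[:,2]>lo)&(t[:,2]<hi)]
    for _ in range(4):
        A=np.c_[t[:,:2],np.ones(len(t))]; c=np.linalg.lstsq(A,t[:,2],rcond=None)[0]; r=t[:,2]-A@c; t=t[abs(r)<max(.002,1.5*np.median(abs(r)))]
    pts=X[q]; pts=pts[(pts[:,2]>lo)&(pts[:,2]<hi)]
    rect=cv2.minAreaRect(pts[:,:2].astype(np.float32))
    print("plane slope",c[:2],"z at rect centre",c[:2]@np.array(rect[0])+c[2],"rect",rect,len(t))
    return f,X,c,rect
E
python3 - <<'E'
from h import *
f,X,c,rect=face(.185,.22)
m=X[(X[...,0]>.42)&(X[...,0]<.56)&(X[...,1]>-.1)&(X[...,1]<-.02)]; print("mat",np.nanmedian(m,0))
E
```

```text
plane slope [-0.0005  0.0158] z at rect centre 0.20641768025835802 rect ((0.5187050700187683, 0.11388519406318665), (0.1497269719839096, 0.061401914805173874), 81.42975616455078) 1175
mat [ 0.4897 -0.0603  0.0001]
```

send_rows:
  offset:
    - [0, 0, -15]
    - [0, 0, -25]
    - [0, 0, -25]
    - [0, 0, -25]
    - [0, 0, -25]
    - [0, 0, -20]
    - [0, 0, -12]
    - [0, 0, -5]
    - [0, 0, -1]
    - [0, 0, 0]
  delta_rot:
    - [-0.015, 0.003, 0]
    - [0, 0, 0]
    - [0, 0, 0]
    - [0, 0, 0]
    - [0, 0, 0]
    - [0, 0, 0]
    - [0, 0, 0]
    - [0, 0, 0]
    - [0, 0, 0]
    - [0, 0, 0]

```text
time_s: 9.8
ee_pos: [0.5207, 0.1215, 0.0321]
orientation: [0.708, 0.59, -0.299, 0.248]
wrist_force: [-0.2, 0.7, -4.8]
grip_width: 0.0581
finger_force: 66.2
```

```bash
python3 - <<'E'
from h import *
state();f,X,c,rect=face(.03,.06)
E
```

```text
9.8 [-0.9038  0.9396  0.4188  1.8687  0.2798  0.9691 -0.9568] [0.5207 0.1215 0.0321] [ 0.7077  0.59   -0.299   0.2483] [-0.1734  0.6927 -4.849 ] 0.058128771378315014 66.17234727891628
plane slope [-0.005  -0.0004] z at rect centre 0.055420165454832936 rect ((0.520306408405304, 0.11244754493236542), (0.1480446457862854, 0.05912897735834122), 81.49303436279297) 716
```

send_rows:
  offset:
    - [0, 0, -1.5]
    - [0, 0, -1.5]
    - [0, 0, -1]
    - [0, 0, 0]
  delta_rot:
    - [0, 0, 0]
    - [0, 0, 0]
    - [0, 0, 0]
    - [0, 0, 0]

```text
time_s: 10.3
ee_pos: [0.5201, 0.1215, 0.0274]
orientation: [0.707, 0.59, -0.3, 0.248]
wrist_force: [0.7, 0.7, -4.6]
grip_width: 0.058
finger_force: 66.2
```

send_rows:
  offset:
    - [0, 0, -1]
    - [0, 0, 0]
  delta_rot:
    - [0, 0, 0]
    - [0, 0, 0]

```text
time_s: 10.5
ee_pos: [0.5201, 0.1215, 0.0264]
orientation: [0.707, 0.59, -0.3, 0.248]
wrist_force: [-0.0, 0.4, -4.4]
grip_width: 0.0582
finger_force: 66.2
```

send_rows:
  offset:
    - [0, 0, -0.7]
    - [0, 0, 0]
  delta_rot:
    - [0, 0, 0]
    - [0, 0, 0]

```text
time_s: 10.7
ee_pos: [0.5202, 0.1214, 0.026]
orientation: [0.707, 0.59, -0.3, 0.248]
wrist_force: [-0.1, 0.4, -3.1]
grip_width: 0.0581
finger_force: 66.3
```

```bash
python3 - <<'E'
from h import *
state();f,X,c,rect=face(.03,.06)
E
```

```text
10.7 [-0.9029  0.9491  0.4166  1.8682  0.2784  0.9623 -0.9599] [0.5202 0.1214 0.026 ] [ 0.7074  0.59   -0.2996  0.2483] [-0.1014  0.4309 -3.1369] 0.05810578265499729 66.32658830902074
plane slope [-0.0031 -0.0013] z at rect centre 0.04951166480215472 rect ((0.5205485224723816, 0.11333032697439194), (0.14976617693901062, 0.06068814545869827), 81.61392211914062) 755
```

send_rows:
  offset:
    - [0, 0, 0]
    - [0, 0, 0]
    - [0, 0, 0]
    - [0, 0, 0]
    - [0, 0, 0]
  delta_rot:
    - [0, 0, 0]
    - [0, 0, 0]
    - [0, 0, 0]
    - [0, 0, 0]
    - [0, 0, 0]
  grip: -1

```text
time_s: 11.3
ee_pos: [0.5202, 0.1213, 0.026]
orientation: [0.707, 0.59, -0.3, 0.248]
wrist_force: [-0.3, 0.0, -0.0]
grip_width: 0.0853
finger_force: 0.0
```

send_rows:
  offset:
    - [1, 7, 7]
    - [2, 12, 12]
    - [3, 18, 18]
    - [3, 18, 18]
    - [0, 0, 30]
    - [0, 0, 30]
    - [0, 0, 0]
  delta_rot:
    - [0, 0, 0]
    - [0, 0, 0]
    - [0, 0, 0]
    - [0, 0, 0]
    - [0, 0, 0]
    - [0, 0, 0]
    - [0, 0, 0]

```text
time_s: 12.0
ee_pos: [0.5316, 0.1775, 0.1448]
orientation: [0.709, 0.59, -0.296, 0.249]
wrist_force: [1.3, -0.2, 0.1]
grip_width: 0.0851
finger_force: 0.0
```

```bash
python3 - <<'E'
from h import *
state();axes();f,X,c,rect=face(.03,.06)
for n,h in (("lamp_center",.025),("slot_floor",.043),("switch_top",.05)):
    for q in nets.spot_point(f,n)[:1]: print(n,q["score"],ray(f,q["point"],h))
cen=np.array(rect[0]); K=np.array(f["K"])
u,v=cv2.projectPoints(np.array([[*cen,.05]]),np.array(f["rvec"]),np.array(f["tvec"]),K,None)[0].ravel().astype(int)
cv2.imwrite("pics/lay.png",cv2.resize(f["image"][v-40:v+40,u-50:u+50,::-1],(750,600),interpolation=cv2.INTER_NEAREST)); print(u,v)
# switch: white pixels
im=f["image"][v-40:v+40,u-50:u+50].astype(int); w=(im.min(2)>170)
vv,uu=np.nonzero(w); 
pp=np.array([ray(f,((a+u-50+.5)/512,(b+v-40+.5)/384),.05)[:2] for a,b in zip(uu,vv)]); a=np.radians(rect[2]); ez=np.array([np.cos(a),np.sin(a)]); ey=np.array([-np.sin(a),np.cos(a)])
d=pp-cen; k=(abs(d@ez)<.035)&(abs(d@ey)<.02); print(k.sum(),"z span",np.percentile(d[k]@ez,[2,50,98]),"y",np.percentile(d[k]@ey,[2,50,98]))
im=f["image"][v-40:v+40,u-50:u+50].astype(int); w=(im.max(2)<90)
vv,uu=np.nonzero(w); pp=np.array([ray(f,((a+u-50+.5)/512,(b+v-40+.5)/384),.047)[:2] for a,b in zip(uu,vv)]);d=pp-cen; k=(abs(d@ez)<.045)&(abs(d@ey)<.024); print("slot",k.sum(),"z",np.percentile(d[k]@ez,[2,98]),"y",np.percentile(d[k]@ey,[2,98]))
E
```

```text
12.0 [-0.9596  0.8016  0.4335  1.7646  0.2703  1.2089 -0.9116] [0.5316 0.1775 0.1448] [ 0.7087  0.59   -0.2963  0.2489] [ 1.3062 -0.1713  0.1061] 0.08512816689307519 0.0
tool x [ 0.1283  0.6887 -0.7136] y [ 0.9837 -0.18    0.0032] z [-0.1263 -0.7023 -0.7006]
plane slope [-0.007   0.0021] z at rect centre 0.04938477745381788 rect ((0.5206766724586487, 0.11403084546327591), (0.1500629484653473, 0.060361094772815704), 81.34646606445312) 750
lamp_center 0.76 [0.5183 0.1114 0.025 ]
slot_floor 0.71 [0.5149 0.1158 0.043 ]
switch_top 0.47 [0.5098 0.1115 0.05  ]
199 214
65 z span [-0.0185 -0.0122 -0.0057] y [-0.0101  0.0026  0.0149]
slot 257 z [-0.0328  0.0257] y [-0.0129  0.0171]
```

View pics/lay.png

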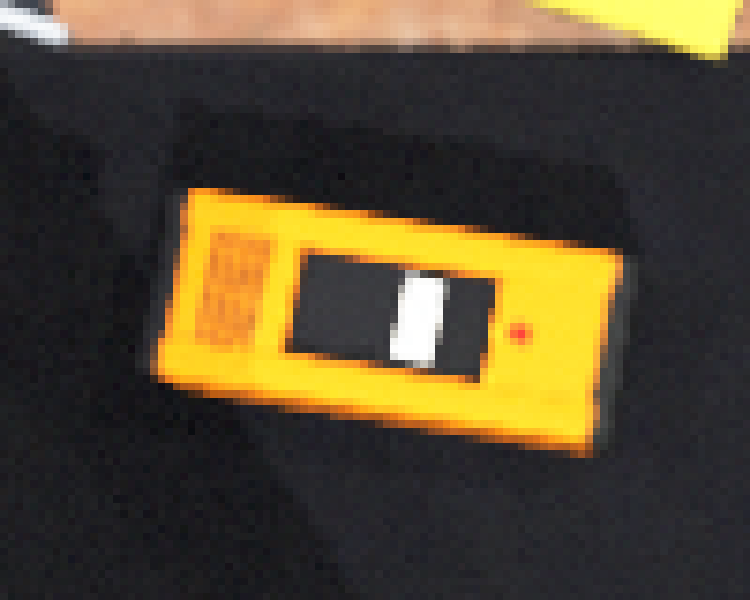

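The lamp lies flat at about (390,320) in the crop, switch on (white bar at (417,320), red dot at (520,333) to its right) and open slot on the left, lens side. Step 1 should be met. Now I turn the tool vertical, shut the fingers and hover over the open slot.

send_rows:
  offset:
    - [-2, -9, -4]
    - [-2, -9, -4]
    - [-2, -9, -4]
    - [-2, -8, -4]
    - [-2, -8, -4]
    - [-1, -8, -4]
    - [0, 0, 0]
    - [0, 0, 0]
  delta_rot:
    - [0.1275, -0.023, 0]
    - [0.1275, -0.023, 0]
    - [0.1275, -0.023, 0]
    - [0.1275, -0.023, 0]
    - [0.1275, -0.023, 0]
    - [0.1275, -0.023, 0]
    - [0, 0, 0]
    - [0, 0, 0]
  grip: 1

```text
time_s: 13.05
ee_pos: [0.5176, 0.1224, 0.1162]
orientation: [0.769, 0.639, -0.011, 0.005]
wrist_force: [0.2, 0.4, -0.1]
grip_width: -0.0005
finger_force: 0.0
```

```bash
python3 - <<'E'
from h import *
state();p,M=axes();f=grab_frame("scene");g=grab_frame("top");print(np.array(f["K"]))
ims=[]
for F in (f,g):
    u,v=cv2.projectPoints(np.array([[.519,.118,.07]]),np.array(F["rvec"]),np.array(F["tvec"]),np.array(F["K"]),None)[0].ravel().astype(int)
    ims.append(cv2.resize(F["image"][v-38:v+38,u-38:u+38,::-1],(400,400)))
cv2.imwrite("pics/hover.png",np.hstack(ims))
q=nets.cut_out(f,"lamp_center")[0]["pixels"];t=cloud(f)[q];t=t[t[:,2]>.046];print(cv2.minAreaRect(t[:,:2].astype(np.float32)))
for F in(f,g):
    for n,h in (("lamp_center",.025),("slot_floor",.043),("switch_top",.05)):
        for q in nets.spot_point(F,n)[:1]: print(n,q["score"],ray(F,q["point"],h))
E
```

```text
13.05 [-0.4188  0.4956  0.1212  2.1101 -0.0747  0.5565 -0.4322] [0.5176 0.1224 0.1162] [ 0.7691  0.639  -0.0109  0.0054] [ 0.1511  0.4188 -0.1323] -0.00046056048214685043 0.0
tool x [ 0.1832  0.9828 -0.0237] y [ 0.983  -0.1834 -0.0056] z [-0.0099 -0.0222 -0.9997]
[[476.72     0.     255.6205]
 [  0.     476.72   197.484 ]
 [  0.       0.       1.    ]]
((0.5191709399223328, 0.11485595256090164), (0.15116171538829803, 0.0622950904071331), 80.98107147216797)
lamp_center 0.84 [0.5147 0.1165 0.025 ]
slot_floor 0.85 [0.5278 0.119  0.043 ]
switch_top 0.6 [0.5238 0.1038 0.05  ]
lamp_center 0.88 [0.5157 0.1047 0.025 ]
slot_floor 0.62 [0.5164 0.1111 0.043 ]
switch_top 0.68 [ 0.6459 -0.1865  0.05  ]
```

View pics/hover.png

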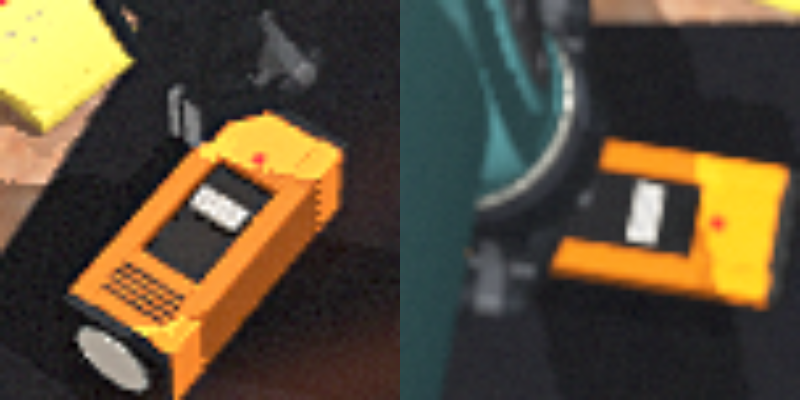

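```bash
python3 - <<'E'
from h import *
p,M=axes()
for n in ("scene","top"):
    F=grab_frame(n); a=(np.array(F["rvec"]),np.array(F["tvec"]),np.array(F["K"]),None)
    u,v=cv2.projectPoints(np.array([[.519,.118,.07]]),*a)[0].ravel().astype(int)
    t=cv2.projectPoints(np.array([p,p-.019*M[:,2]]),*a)[0].reshape(-1,2); print(n,(t-[u-38,v-38])*400/76)
    # edges of slot in rectified top-face view, 0.25 mm/px
    c0=np.array([.5185,.1125]); ez=np.array([.165,.9863]); ey=np.array([-.9863,.165])
    W=[np.r_[c0+z*ez+y*ey,.05] for z,y in((-.06,-.04),(.06,-.04),(.06,.04),(-.06,.04))]
    src=cv2.projectPoints(np.array(W),*a)[0].reshape(-1,2).astype(np.float32)
    H=cv2.getPerspectiveTransform(src,np.float32([[0,0],[480,0],[480,320],[0,320]]))
    im=cv2.warpPerspective(F["image"],H,(480,320),flags=cv2.INTER_LINEAR)
    np.save(f"{n}.npy",im)
    sat=im.astype(int); orange=(sat[...,0]-sat[...,2]); white=sat.min(2)
    print(" white prof along z (2mm steps,-60..):",white[130:190].mean(0)[::8].astype(int))
    print(" orange prof along z:",orange[140:180].mean(0)[::8].astype(int))
    print(" orange prof along y at z 0..25(-40..):",orange[:,250:340].mean(1)[::8].astype(int)," at z -28..-16", orange[:,130:175].mean(1)[::8].astype(int))
E
```

```text
tool x [ 0.1753  0.9843 -0.022 ] y [ 0.9845 -0.1754 -0.0038] z [-0.0076 -0.021  -0.9998]
scene [[191.6631 160.4517]
 [190.3328 136.937 ]]
 white prof along z (2mm steps,-60..): [ 76  77  76  75  76  76  77  76  75  76  75  74  71  64  40  24  24  38
  56  55  52  48  66 155 219 218 213 225 224 164  72  25  44  58  58  58
  56  56  57  59  58  57  56  57  53  53  54  58  60  61  59  55  55  58
  56  56  56  53  56  51]
 orange prof along z: [179 176 178 179 178 178 177 177 179 179 182 181 180 183 165 109  25  -6
  -1   3   4   4   6  11  11  11  11  10  12  19  10   5   4   5   6   5
   7   7   5   5   7   6   5   2  -3   2  90 182 194 193 169  84 118 140
 101 155  86 124 134  70]
 orange prof along y at z 0..25(-40..): [  0  -2  -3 -11  -4  84 182 195 193 191 193 186 122  32  -4  -1   2   4
   5   5   6   6   6   6   6   5   2  -5  28 148 194 193 192 191 191 159
 130 129 132 132]  at z -28..-16 [  0  -1  -4 -10  12  90 160 193 194 190 195 188 112  16  -7  -3   0   0
   1   4   0   0   2   1   2   2  -3  -8  50 177 196 194 191 192 183 151
 127 128 131 132]
top [[168.7792 190.5075]
 [1
[... 252 characters left out ...]
  37  40  43  49  59  73
  87  97 104 102  96  92]
 orange prof along z: [214 215 213 214 215 214 214 212 209 205 206 211 215 205 139  15  -1  -1
  -1  -1  -2   0   6   8   4   2   3   3   7   4  -1  -3  -2  -2  -2  -2
  -2  -1  -2  -3  -3  -4  -5  -6  -6  -6  -5  -5  -6  -7  -7  -8  -6  -4
  -1   1   3   1  -6 -14]
 orange prof along y at z 0..25(-40..): [ -3  -4  -3  -2  41 118 142 143 143 146 144 112  35  -1  -3  -2  -3  -3
  -3  -3  -3  -2  -2  -1  -1  -1  -2  13 123 202 217 217 215 215 207 159
  91  32  -2  -4]  at z -28..-16 [ -4  -3  -4   7  95 198 218 215 213 214 211 149  39   0  -2  -1  -1  -1
  -1  -1  -1   0   0   0   0   0   0  35 164 213 216 215 214 214 201 138
  80  21  -3  -4]
```

send_rows:
  offset:
    - [3.4, 4.9, -15]
    - [0, 0, -20]
    - [0, 0, -15]
    - [0, 0, -10]
    - [0, 0, 0]
    - [0, 0, 0]
  delta_rot:
    - [0.022, -0.004, 0.01]
    - [0, 0, 0]
    - [0, 0, 0]
    - [0, 0, 0]
    - [0, 0, 0]
    - [0, 0, 0]

```text
time_s: 14.2
ee_pos: [0.5218, 0.1304, 0.0569]
orientation: [0.764, 0.645, -0.001, -0.001]
wrist_force: [0.0, 0.1, 0.1]
grip_width: -0.0003
finger_force: 0.0
```

```bash
python3 - <<'E'
from h import *
state();p,M=axes();print((p[:2]-[.5185,.1125])@np.array([[.165,-.9863],[.9863,.165]]))
E
```

```text
14.2 [-0.3825  0.5946  0.0748  2.1336 -0.1083  0.4194 -0.3902] [0.5218 0.1304 0.0569] [ 0.7642  0.645  -0.0008 -0.0015] [0.0317 0.0765 0.1079] -0.0002824082702656879 0.0
tool x [0.168  0.9858 0.0007] y [ 0.9858 -0.1679 -0.0033] z [-0.0032  0.0012 -1.    ]
[ 0.0182 -0.0003]
```

Along-slot position is +18 mm and I want +15, so I correct by -3 mm, then enter.

send_rows:
  offset:
    - [-0.5, -3, 0]
    - [0, 0, 0]
    - [0, 0, -3]
    - [0, 0, -3]
    - [0, 0, -3]
    - [0, 0, -2]
    - [0, 0, 0]
  delta_rot:
    - [0, 0, 0]
    - [0, 0, 0]
    - [0, 0, 0]
    - [0, 0, 0]
    - [0, 0, 0]
    - [0, 0, 0]
    - [0, 0, 0]

```text
time_s: 14.9
ee_pos: [0.5208, 0.1274, 0.0453]
orientation: [0.764, 0.645, -0.001, -0.002]
wrist_force: [0.4, -0.1, 0.7]
grip_width: -0.0003
finger_force: 0.0
```

```bash
python3 - <<'E'
from h import *
state();p,M=axes();print((p[:2]-[.5185,.1125])@np.array([[.165,-.9863],[.9863,.165]]))
E
```

```text
14.9 [-0.3735  0.6137  0.0692  2.1406 -0.11    0.3942 -0.3837] [0.5208 0.1274 0.0453] [ 0.7642  0.645  -0.0012 -0.0018] [ 0.3727 -0.1021  0.7159] -0.00033647529065696815 0.0
tool x [0.1679 0.9858 0.0004] y [ 0.9858 -0.1679 -0.0043] z [-0.0042  0.0011 -1.    ]
[0.015  0.0002]
```

send_rows:
  offset:
    - [-0.4, -2.5, 0]
    - [-0.4, -2.5, 0]
    - [-0.4, -2.5, 0]
    - [-0.4, -2.5, 0]
    - [-0.4, -2.5, 0]
    - [-0.4, -2.5, 0]
    - [-0.4, -2.5, 0]
  delta_rot:
    - [0, 0, 0]
    - [0, 0, 0]
    - [0, 0, 0]
    - [0, 0, 0]
    - [0, 0, 0]
    - [0, 0, 0]
    - [0, 0, 0]

```text
time_s: 15.6
ee_pos: [0.5182, 0.1096, 0.0458]
orientation: [0.764, 0.645, -0.001, -0.002]
wrist_force: [-0.0, 0.4, 0.0]
grip_width: -0.0003
finger_force: 0.0
```

send_rows:
  offset:
    - [-0.4, -2, 0]
    - [-0.2, -1.5, 0]
    - [-0.2, -1, 0]
    - [0, 0, 0]
  delta_rot:
    - [0, 0, 0]
    - [0, 0, 0]
    - [0, 0, 0]
    - [0, 0, 0]

```text
time_s: 16.0
ee_pos: [0.5174, 0.1052, 0.0458]
orientation: [0.764, 0.645, -0.001, -0.002]
wrist_force: [-0.7, 0.3, 0.8]
grip_width: -0.0001
finger_force: 0.0
```

```bash
cat > sw.py <<'E'
from h import *
state()
F=grab_frame("scene"); a=(np.array(F["rvec"]),np.array(F["tvec"]),np.array(F["K"]),None)
c0=np.array([.5185,.1125]); ez=np.array([.165,.9863]); ey=np.array([-.9863,.165])
W=[np.r_[c0+z*ez+y*ey,.05] for z,y in((-.09,-.06),(.09,-.06),(.09,.06),(-.09,.06))]
src=cv2.projectPoints(np.array(W),*a)[0].reshape(-1,2).astype(np.float32)
H=cv2.getPerspectiveTransform(src,np.float32([[0,0],[720,0],[720,480],[0,480]]))
im=cv2.warpPerspective(F["image"],H,(720,480)); cv2.imwrite("pics/sw.png",im[...,::-1])
E
python3 sw.py
```

```text
16.0 [-0.3317  0.6067  0.0636  2.1585 -0.103   0.3821 -0.3526] [0.5174 0.1052 0.0458] [ 0.7642  0.6449 -0.0009 -0.0016] [-0.6542  0.3162  0.7786] -0.00013564477868396266 0.0
```

View pics/sw.png

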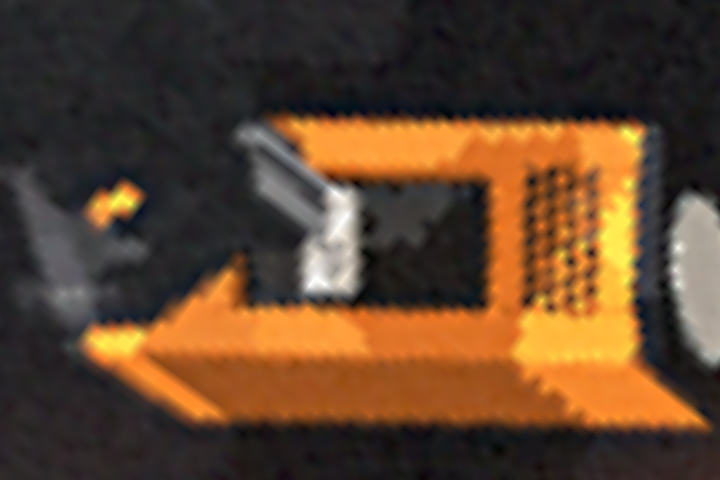

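The rectified view (4 px/mm, lamp centre at (360,240)) shows the switch unmoved at columns 300–360, with the pads' lower end at about (328,212). I check from depth where the fingertip really ends.

```bash
python3 - <<'E'
from h import *
F=grab_frame("scene"); X=cloud(F); im=F["image"].astype(int)
c0=np.array([.5185,.1125]); ez=np.array([.165,.9863]); ey=np.array([-.9863,.165])
d=X[...,:2]-c0; z=d@ez*1000; y=d@ey*1000; h=X[...,2]*1000
m=(abs(z+7)<30)&(abs(y)<25)&(h>51.5)&(h<110)
print(m.sum())
for lo in range(44,110,5):
    k=(abs(z+7)<30)&(abs(y)<25)&(h>=lo)&(h<lo+5)&((im[...,0]-im[...,2])<60)
    if k.sum()>2: print(lo,k.sum(),"z",np.percentile(z[k],[5,50,95]).round(1),"y",np.percentile(y[k],[5,50,95]).round(1))
v,u=np.argwhere(m).mean(0).astype(int) if m.sum() else (0,0)
a=(np.array(F["rvec"]),np.array(F["tvec"]),np.array(F["K"]),None)
u,v=cv2.projectPoints(np.array([[.5174,.1052,.0458]]),*a)[0].ravel().round().astype(int); print(u,v)
for n,A in(("h",h),("z",z),("y",y),("gray",im.mean(2))): print(n);print(A[v-9:v+6,u-8:u+9].round(0).astype(int))
E
```

```text
120
44 85 z [-24.    5.3  20.5] y [-15.6  -0.1  13.3]
49 25 z [-12.9  -5.3  -2. ] y [-11.    4.2  11. ]
69 3 z [1.2 2.1 2.5] y [-4.9 -1.8  5.5]
74 12 z [-7.   1.6  4.4] y [-6.8  5.6 12.1]
79 6 z [-6.2 -0.7  4.3] y [-9.1  3.9 11.7]
84 16 z [-3.5  1.4  5.6] y [-9.5  6.9 13.2]
89 9 z [-4.6 -0.2  4.1] y [-9.5  6.1 12.5]
94 15 z [-2.3  0.1  4.9] y [-10.7   2.2  14.6]
99 6 z [-1.3  1.1  4.6] y [-4.5  1.3 14.6]
104 8 z [0.4 3.1 4.3] y [-5.3  4.2 14. ]
109 9 z [-0.5  3.6  5.7] y [-10.4  -1.7  19.5]
261 250
h
[[                   0                   51                   82
                    88                   98                   99
                    99                  104                  107
                   110                  108                  108
                   120                  122                  128
                   128                  130]
 [                  50                   50                   53
                    79                   91                   95
                    97                  103                   96
                    97       
[... 16494 characters left out ...]
 [162 127  64  55 255 175  68 129 118  53  24  37  53  55  52  57  55]
 [142  70  10 171 240 210 205 164 110 159 177 106  44  46  54  57  52]
 [ 96  44  47  99 170 254 254 252 219 136 222 234 184  84  46  46  30]
 [ 39  55  57  49  35 116 173 222 153 171 182 219 255 255 108  39 134]
 [ 21  59  58  55  18   5  75 162 212 184 151 157 255 134  38 151 159]
 [ 58  58  62  61  63  56  50   9 128 189 227 229 153  25  75 161 160]
 [ 63  64  60  62  63  64  30  19  15  40 131 169  59  66 161 156 156]
 [ 61  66  65  62  30  22  27  30  32  20  12   7  20 123 155 156 157]
 [ 68  29  63  70  35  24  32  30  30  24  26  30 133 121 156 155 157]]<stdin>:13: RuntimeWarning: invalid value encountered in cast
```

Depth shows the real fingertips ending near 71 mm height, while the TCP reads 46 mm, so the shut fingers end about 25 mm short of the reported TCP. They never entered the slot. I go back over the open slot and descend further, checking force.

send_rows:
  offset:
    - [1.2, 7.3, 0]
    - [1.2, 7.3, 0]
    - [1.2, 7.4, 0]
    - [0, 0, -6]
    - [0, 0, -6]
    - [0, 0, -4]
    - [0, 0, 0]
  delta_rot:
    - [0, 0, 0]
    - [0, 0, 0]
    - [0, 0, 0]
    - [0, 0, 0]
    - [0, 0, 0]
    - [0, 0, 0]
    - [0, 0, 0]

```text
time_s: 16.8
ee_pos: [0.5203, 0.1267, 0.0288]
orientation: [0.764, 0.645, -0.002, -0.002]
wrist_force: [0.3, -0.1, -0.5]
grip_width: -0.0
finger_force: 0.0
```

```bash
cat > tip.py <<'E'
from h import *
state()
F=grab_frame("scene"); X=cloud(F); im=F["image"].astype(int)
p=np.array(env.sense()["ee_pos"])
c0=np.array([.5185,.1125]); ez=np.array([.165,.9863]); ey=np.array([-.9863,.165])
print("tcp z,y",(p[:2]-c0)@ez,(p[:2]-c0)@ey)
d=X[...,:2]-c0; z=d@ez*1000; y=d@ey*1000; h=X[...,2]*1000
zc=(p[:2]-c0)@ez*1000
for lo in range(42,90,4):
    k=(abs(z-zc)<14)&(abs(y)<18)&(h>=lo)&(h<lo+4)
    if k.sum()>2: print(lo,k.sum(),"z",np.percentile(z[k],[5,50,95]).round(1),"y",np.percentile(y[k],[5,50,95]).round(1))
a=(np.array(F["rvec"]),np.array(F["tvec"]),np.array(F["K"]),None)
W=[np.r_[c0+zz*ez+yy*ey,.05] for zz,yy in((-.06,-.04),(.06,-.04),(.06,.04),(-.06,.04))]
src=cv2.projectPoints(np.array(W),*a)[0].reshape(-1,2).astype(np.float32)
H=cv2.getPerspectiveTransform(src,np.float32([[0,0],[480,0],[480,320],[0,320]]))
w=cv2.warpPerspective(F["image"],H,(480,320)); cv2.imwrite("pics/tip.png",w[...,::-1])
m=(w.min(2)>140)[100:230,100:360]; v,u=np.nonzero(m)
print("white z mm",(np.percentile(u,[3,50,97])+100)/4-60, m.sum())
E
python3 tip.py
```

```text
16.8 [-0.3682  0.6427  0.0631  2.1458 -0.1131  0.361  -0.3809] [0.5203 0.1267 0.0288] [ 0.7644  0.6448 -0.0019 -0.0019] [ 0.3155 -0.071  -0.4654] -2.5408532779831e-06 0.0
tcp z,y 0.014438957917564334 0.00029978130364831916
42 45 z [ 6.7 20.9 27.5] y [-14.5   4.1  13.2]
46 15 z [16.7 23.8 27.4] y [-17.9   9.6  16.5]
50 3 z [ 9.  12.5 21.8] y [-14.1  17.8  17.9]
54 5 z [19.7 24.1 25.5] y [-9.2  2.   8.4]
58 7 z [15.  24.6 26.1] y [-2.6  6.9 10.8]
62 10 z [14.7 21.5 25.4] y [-6.9  6.7 13.7]
66 9 z [17.5 21.3 26.3] y [-12.3   1.1  13.1]
70 7 z [20.7 23.6 25.4] y [-3.1  3.4 14.1]
74 7 z [17.2 21.6 24.3] y [-6.2 10.3 14.9]
78 10 z [20.6 24.1 26. ] y [-8.8  0.3 13.7]
82 7 z [20.8 24.8 26.5] y [-1.2  6.4 11.3]
86 8 z [21.  24.4 25.9] y [-9.  -1.  14.4]
white z mm [ 8.19   12.875  19.8275] 24
```

send_rows:
  offset:
    - [0, 0, -2]
    - [0, 0, -2]
    - [0, 0, -1.5]
    - [0, 0, 0]
  delta_rot:
    - [0, 0, 0]
    - [0, 0, 0]
    - [0, 0, 0]
    - [0, 0, 0]

```text
time_s: 17.25
ee_pos: [0.521, 0.1273, 0.0241]
orientation: [0.764, 0.645, -0.001, -0.002]
wrist_force: [-0.2, -0.5, -0.2]
grip_width: -0.0002
finger_force: 0.0
```

send_rows:
  offset:
    - [0, 0, -1]
    - [0, 0, -1]
    - [0, 0, 0]
  delta_rot:
    - [0, 0, 0]
    - [0, 0, 0]
    - [0, 0, 0]

```text
time_s: 17.55
ee_pos: [0.521, 0.1274, 0.0222]
orientation: [0.764, 0.645, -0.001, -0.002]
wrist_force: [-0.6, 0.3, 0.8]
grip_width: 0.0001
finger_force: 0.0
```

```bash
python3 tip.py
```

```text
17.55 [-0.3664  0.6547  0.0598  2.1469 -0.1144  0.3459 -0.3798] [0.521  0.1274 0.0222] [ 0.7642  0.645  -0.0009 -0.0016] [-0.5837  0.2753  0.7684] 8.544454923736082e-05 0.0
tcp z,y 0.015097257203103133 -5.5128332782284806e-05
42 33 z [ 8.5 23.6 28.6] y [-15.8   6.4  13.9]
46 11 z [ 6.1 25.7 28.2] y [-13.1  11.6  17.7]
50 9 z [19.8 23.1 26.3] y [-12.3   4.7   8.2]
54 9 z [15.9 25.3 26.7] y [-12.8   3.3  13.5]
58 9 z [19.4 22.1 25.8] y [-9.6  6.6 13.1]
62 10 z [18.2 24.6 26.3] y [-7.5  2.6 11.9]
66 11 z [19.2 22.  26.5] y [-9.1  6.7 13.9]
70 4 z [21.9 23.9 25.7] y [-9.8  0.4  6.2]
74 10 z [19.2 23.9 26.5] y [-5.3  5.6 14.1]
78 6 z [22.4 24.9 26.9] y [-3.4 -0.7  2.9]
82 5 z [22.2 25.6 26.8] y [-3.8 -1.4 12.6]
86 9 z [22.4 26.4 27.8] y [-11.8   4.5  15.4]
white z mm [12.25 21.25 24.14] 49
```

send_rows:
  offset:
    - [0, 0, -1]
    - [0, 0, -1]
    - [0, 0, 0]
  delta_rot:
    - [0, 0, 0]
    - [0, 0, 0]
    - [0, 0, 0]

```text
time_s: 17.9
ee_pos: [0.5212, 0.1274, 0.0214]
orientation: [0.764, 0.645, -0.001, -0.002]
wrist_force: [-1.4, 1.1, 10.5]
grip_width: -0.0001
finger_force: 5.2
```

send_rows:
  offset:
    - [0, 0, -1]
    - [0, 0, 0]
  delta_rot:
    - [0, 0, 0]
    - [0, 0, 0]

```text
time_s: 18.1
ee_pos: [0.5213, 0.1275, 0.0214]
orientation: [0.764, 0.645, -0.001, -0.002]
wrist_force: [-3.4, -0.7, 19.7]
grip_width: -0.0005
finger_force: 9.6
```

send_rows:
  offset:
    - [0, 0, 2]
    - [0, 0, 1.3]
    - [0, 0, 0]
    - [-0.4, -2.5, 0]
    - [-0.4, -2.5, 0]
    - [-0.4, -2.5, 0]
    - [-0.4, -2.5, 0]
    - [0, 0, 0]
  delta_rot:
    - [0, 0, 0]
    - [0, 0, 0]
    - [0, 0, 0]
    - [0, 0, 0]
    - [0, 0, 0]
    - [0, 0, 0]
    - [0, 0, 0]
    - [0, 0, 0]

```text
time_s: 18.9
ee_pos: [0.5193, 0.117, 0.0224]
orientation: [0.764, 0.645, -0.001, -0.002]
wrist_force: [-0.1, 0.3, 0.2]
grip_width: -0.0001
finger_force: 0.0
```

```bash
python3 tip.py
```

```text
18.9 [-0.3469  0.6516  0.0571  2.1554 -0.1105  0.3405 -0.3664] [0.5193 0.117  0.0224] [ 0.7643  0.6448 -0.0011 -0.0016] [-0.0929  0.3403  0.1886] -0.00011668716501413655 0.045041574906719006
tcp z,y 0.004582003078755871 -8.45007100353751e-05
42 36 z [-6.4 12.2 17.4] y [-16.    8.8  14.2]
46 12 z [-0.1 10.8 17. ] y [-13.2   6.8  17.1]
50 8 z [10.4 14.1 15.4] y [-14.5  -0.1   9.6]
54 7 z [ 2.6 15.3 16.2] y [-3.4  4.9 12.7]
58 8 z [10.9 12.3 15.7] y [-9.1  8.5 13.1]
62 11 z [ 5.4 13.8 16.2] y [-6.4  1.8 14. ]
66 11 z [ 9.4 13.4 16.4] y [-4.1  7.1 14.1]
70 8 z [ 8.  11.5 15.1] y [-10.3   3.3  13.5]
74 8 z [11.2 14.4 15.5] y [-4.8  2.7 11.4]
82 9 z [11.5 15.7 16.9] y [-9.1  2.  12.4]
86 5 z [10.3 13.4 16.1] y [-5.5  2.2 16.4]
white z mm [ 1.355 13.25  14.5  ] 115
```

View pics/tip.png

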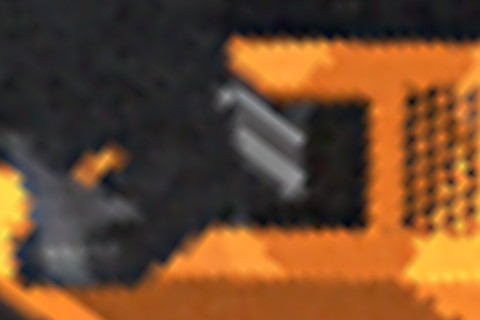

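The fingertips are now inside the slot (pads ending at (295,190)), hiding the switch behind them. I push on.

send_rows:
  offset:
    - [-0.4, -2.5, 0]
    - [-0.4, -2.5, 0]
    - [-0.4, -2.5, 0]
    - [-0.4, -2, 0]
    - [-0.3, -1.5, 0]
    - [0, 0, 0]
  delta_rot:
    - [0, 0, 0]
    - [0, 0, 0]
    - [0, 0, 0]
    - [0, 0, 0]
    - [0, 0, 0]
    - [0, 0, 0]

```text
time_s: 19.55
ee_pos: [0.5176, 0.1059, 0.0226]
orientation: [0.764, 0.645, -0.001, -0.001]
wrist_force: [-0.0, 0.5, -0.5]
grip_width: 0.0003
finger_force: 0.1
```

send_rows:
  offset:
    - [-0.2, -1, 0]
    - [-0.1, -0.8, 0]
    - [0, 0, 0]
  delta_rot:
    - [0, 0, 0]
    - [0, 0, 0]
    - [0, 0, 0]

```text
time_s: 19.85
ee_pos: [0.5175, 0.1052, 0.0227]
orientation: [0.764, 0.645, -0.0, -0.002]
wrist_force: [0.5, 3.2, -0.4]
grip_width: -0.0
finger_force: 1.4
```

send_rows:
  offset:
    - [0.3, 2, 0]
    - [0, 0, 10]
    - [0, 0, 30]
    - [0, 0, 40]
    - [0, 30, 30]
    - [0, 40, 0]
    - [0, 40, 0]
    - [0, 0, 0]
  delta_rot:
    - [0, 0, 0]
    - [0, 0, 0]
    - [0, 0, 0]
    - [0, 0, 0]
    - [0, 0, 0]
    - [0, 0, 0]
    - [0, 0, 0]
    - [0, 0, 0]

```text
time_s: 20.65
ee_pos: [0.5173, 0.224, 0.1339]
orientation: [0.761, 0.648, 0.002, -0.003]
wrist_force: [0.5, -0.9, 0.2]
grip_width: 0.0002
finger_force: 0.0
```

```bash
cat > look.py <<'E'
from h import *
state();axes()
c0=np.array([.5185,.1125]); ez=np.array([.165,.9863]); ey=np.array([-.9863,.165])
for n in ("scene","top"):
    F=grab_frame(n);a=(np.array(F["rvec"]),np.array(F["tvec"]),np.array(F["K"]),None)
    W=[np.r_[c0+z*ez+y*ey,.05] for z,y in((-.06,-.04),(.06,-.04),(.06,.04),(-.06,.04))]
    H=cv2.getPerspectiveTransform(cv2.projectPoints(np.array(W),*a)[0].reshape(-1,2).astype(np.float32),np.float32([[0,0],[480,0],[480,320],[0,320]]))
    im=cv2.warpPerspective(F["image"],H,(480,320)).astype(int); o=im[...,0]-im[...,2]; w=im.min(2)
    print(n,"white",w[130:190].mean(0)[::8].astype(int)); print("orange z",o[140:180].mean(0)[::8].astype(int)); print("orange y",o[:,250:340].mean(1)[::8].astype(int))
    cv2.imwrite(f"pics/l_{n}.png",im[...,::-1])
E
python3 look.py
```

```text
20.65 [-0.5593  0.4938  0.1001  2.0407 -0.0933  0.6095 -0.5543] [0.5173 0.224  0.1339] [ 0.7613  0.6484  0.0015 -0.0027] [ 0.5064 -0.8602  0.2309] 0.00023567327628253458 0.0
tool x [0.1591 0.9873 0.0058] y [ 0.9873 -0.1591 -0.0021] z [-0.0012  0.0061 -1.    ]
scene white [ 77  78  77  77  78  78  78  77  74  73  77  74  73  57  77 198 252 252
 252 253 235 144  52  27  53  58  54  68  82  79  80  91 135 175 181 183
 181 153 102  83  80  79  63  46  38  39  39  44  44  45  47  51  53  55
  54  56  55  55  56  51]
orange z [176 175 177 178 176 176 176 178 181 181 179 181 181 184 135  38   1   1
   0   0   3  14  10   4   4   4   3   0  -4  -6  -7  -6  -4  -3  -2  -2
  -3  -2  -4  -4  -6  -5  -3   0  -3  -3  14  44  68 107  90  60 142 106
 119 151  94 148 111 106]
orange y [ -4  -4  -5  -8  -5  29  72  48   7  -5  -4  -3  -2  -2  -1  -1  -2  -3
  -3  -2  -4  -5  -4   0   5   5   3  -6  27 146 195 190 187 189 185 150
 130 129 132 133]
top white [ 40  40  41  40  39  41  41  41  45  46  45  42  40  48 155 242 253 253
 253 252 238 137  48  42  39  40  39  40  38  39  38  39  39  39  40  39
  39  39  38  38  38  39  39  39  39  35  31  32  31  30  32  37  38  38
  39  39  38  38  40  41]
orange z [214 214 213 214 215 212 212 213 207 206 207 211 214 199  91   6   0   0
   0   0   3   5  -1  -2  -1  -1  -3  -2  -1  -2  -2  -2  -2  -2  -2  -2
  -1  -2  -2  -3  -2  -2  -2  -1  19 114 193 213 215 213 187 156 168 165
 161 172 165 167 164 172]
orange y [ -3  -3  -2   0  48 163 208 215 215 215 209 162  58   1  -2  -3  -2  -2
  -2  -2  -1  -2  -2  -2  -2  -2  -2  13 118 194 214 215 216 214 201 152
  89  31  -2  -3][ WARN:0@0.697] global loadsave.cpp:1063 imwrite_ Unsupported depth image for selected encoder is fallbacked to CV_8U.
```

The switch now spans z = -30 to -18 mm in both views, a 16 mm shift, so it is fully off, and the lamp has not moved. Next I open and regrasp the lamp at its centre, deeper this time because of the offset I found.

send_rows:
  offset:
    - [0.5, -30, 0]
    - [0.5, -40, 0]
    - [0.5, -42, 0]
    - [0, 0, -20]
    - [0, 0, -25]
    - [0, 0, -25]
    - [0, 0, -25]
    - [0, 0, -20]
    - [0, 0, -8]
    - [0, 0, 0]
  delta_rot:
    - [0, 0, 0]
    - [0, 0, 0]
    - [0, 0, 0]
    - [0, 0, 0]
    - [0, 0, 0]
    - [0, 0, 0]
    - [0, 0, 0]
    - [0, 0, 0]
    - [0, 0, 0]
    - [0, 0, 0]
  grip: -1

```text
time_s: 21.75
ee_pos: [0.5181, 0.1027, 0.0089]
orientation: [0.765, 0.644, -0.002, -0.002]
wrist_force: [-0.7, 0.5, -0.7]
grip_width: 0.0853
finger_force: 0.0
```

```bash
python3 - <<'E'
from h import *
state();p,M=axes()
F=grab_frame("scene"); X=cloud(F); rel=(X-p)@M*1000
h=X[...,2]*1000
# finger nearest camera: |tool y| 30..62, |tool x|<25
for s in (1,-1):
  for lo in range(0,90,6):
    k=(abs(rel[...,0])<20)&(s*rel[...,1]>34)&(s*rel[...,1]<60)&(h>=lo)&(h<lo+6)
    if k.sum()>1: print(s,lo,k.sum(),"x",np.percentile(rel[k][:,0],[5,95]).round(),"y",np.percentile(rel[k][:,1],[5,95]).round())
u,v=cv2.projectPoints(np.array([[.519,.112,.05]]),np.array(F["rvec"]),np.array(F["tvec"]),np.array(F["K"]),None)[0].ravel().astype(int)
cv2.imwrite("pics/gr.png",cv2.resize(F["image"][v-45:v+45,u-45:u+45,::-1],(540,540)))
E
```

```text
21.75 [-0.3197  0.6744  0.0537  2.1656 -0.1142  0.31   -0.3396] [0.5181 0.1027 0.0089] [ 0.7649  0.6442 -0.0024 -0.0018] [-0.7433  0.4863 -0.7052] 0.08534845029729339 0.0
tool x [ 0.17    0.9854 -0.0014] y [ 0.9854 -0.17   -0.0057] z [-0.0059 -0.0004 -1.    ]
1 0 28 x [-15.  15.] y [50. 59.]
1 42 4 x [-4.  9.] y [43. 47.]
1 48 11 x [-8. 11.] y [40. 51.]
1 54 11 x [-7.  9.] y [42. 51.]
1 60 12 x [-10.   9.] y [41. 52.]
1 66 11 x [-4. 11.] y [41. 55.]
1 72 6 x [ 6. 12.] y [42. 48.]
1 78 5 x [ 7. 11.] y [42. 47.]
1 84 4 x [10. 13.] y [47. 54.]
-1 0 74 x [-18.  19.] y [-59. -36.]
-1 48 7 x [-0. 11.] y [-55. -45.]
-1 54 8 x [-5. 11.] y [-57. -46.]
-1 60 9 x [ 4. 12.] y [-56. -44.]
-1 66 11 x [ 2. 12.] y [-56. -46.]
-1 72 6 x [ 7. 12.] y [-56. -46.]
-1 78 9 x [ 4. 11.] y [-56. -44.]
-1 84 4 x [ 6. 13.] y [-59. -52.]
```

View pics/gr.png

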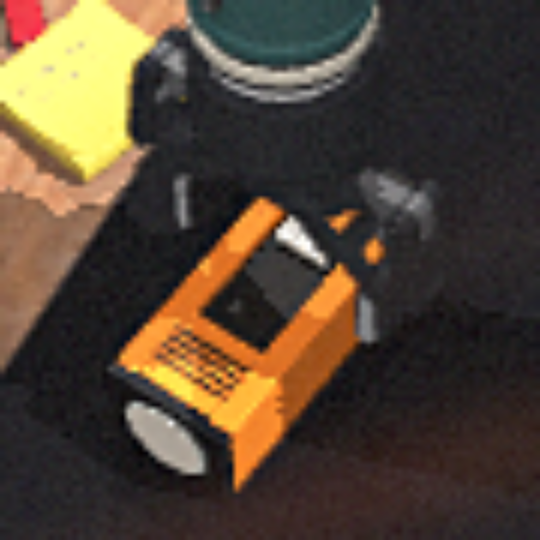

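The open fingers (tips at (182,222) and (370,338)) straddle the lamp, with tips about 36 mm above the TCP reading. I centre along the lamp and go lower.

send_rows:
  offset:
    - [0.5, 5, 0]
    - [0.5, 4.5, 0]
    - [0, 0, -5]
    - [0, 0, -5]
    - [0, 0, -5]
    - [0, 0, -3]
    - [0, 0, 0]
  delta_rot:
    - [0, 0, 0]
    - [0, 0, 0]
    - [0, 0, 0]
    - [0, 0, 0]
    - [0, 0, 0]
    - [0, 0, 0]
    - [0, 0, 0]

```text
time_s: 22.5
ee_pos: [0.5196, 0.1138, -0.0091]
orientation: [0.764, 0.645, -0.001, -0.002]
wrist_force: [-0.7, -0.4, -0.3]
grip_width: 0.0854
finger_force: 0.0
```

send_rows:
  offset:
    - [0, 0, 0]
    - [0, 0, 0]
    - [0, 0, 0]
    - [0, 0, 0]
    - [0, 0, 0]
    - [0, 0, 0]
    - [0, 0, 0]
  delta_rot:
    - [0, 0, 0]
    - [0, 0, 0]
    - [0, 0, 0]
    - [0, 0, 0]
    - [0, 0, 0]
    - [0, 0, 0]
    - [0, 0, 0]
  grip: 1

```text
time_s: 23.2
ee_pos: [0.52, 0.1141, -0.0081]
orientation: [0.764, 0.645, -0.001, -0.002]
wrist_force: [-1.2, -0.4, 5.8]
grip_width: 0.0592
finger_force: 66.6
```

```bash
python3 - <<'E'
from h import *
state();p,M=axes()
for n in ("top","scene"):
    F=grab_frame(n);X=cloud(F)
    m=(X[...,2]>.012)&(X[...,2]<.024)&(X[...,0]>.36)&(X[...,0]<.60)&(X[...,1]<-.12)&(X[...,1]>-.38)
    n_,lab,st,_=cv2.connectedComponentsWithStats(m.astype(np.uint8)); m&=st[lab,4]>6
    t=X[m]; r=cv2.minAreaRect(t[:,:2].astype(np.float32)); print(n,"walls",r)
    im=F["image"].astype(int); g=(abs(X[...,2]-.004)<.006)&(im.min(2)>130)&(abs(X[...,0]-.495)<.1)&(abs(X[...,1]+.25)<.12)
    t=X[g]; print(" floor",cv2.minAreaRect(t[:,:2].astype(np.float32)),t.mean(0))
    for q in nets.spot_point(F,"cradle_floor")[:1]: print(q["score"],ray(F,q["point"],.004))
E
```

```text
23.2 [-0.3344  0.7074  0.0479  2.1607 -0.1213  0.2789 -0.3497] [ 0.52    0.1141 -0.0081] [ 0.7641  0.6451 -0.0009 -0.0016] [-1.1983 -0.3863  5.8266] 0.0591832576415364 66.5875044465065
tool x [0.1676 0.9859 0.0007] y [ 0.9858 -0.1676 -0.0036] z [-0.0034  0.0013 -1.    ]
top walls ((0.4961433410644531, -0.2505486309528351), (0.0898687094449997, 0.18130753934383392), 17.18120765686035)
 floor ((0.4962525963783264, -0.25686073303222656), (0.09153929352760315, 0.18351662158966064), 17.14375114440918) [ 0.4952 -0.2529  0.004 ]
0.57 [ 0.4875 -0.2525  0.004 ]
scene walls ((0.4945758581161499, -0.2511104941368103), (0.08965914696455002, 0.1888187825679779), 16.958749771118164)
 floor ((0.49353352189064026, -0.24889904260635376), (0.0889727994799614, 0.17964805662631989), 16.975643157958984) [ 0.4961 -0.2553  0.0045]
0.55 [ 0.5021 -0.2554  0.004 ]
```

send_rows:
  offset:
    - [0, 0, 10]
    - [0, 0, 20]
    - [0, 0, 25]
    - [0, 0, 25]
    - [0, 0, 0]
  delta_rot:
    - [0, 0, 0]
    - [0, 0, 0]
    - [0, 0, 0]
    - [0, 0, 0]
    - [0, 0, 0]

```text
time_s: 23.9
ee_pos: [0.5221, 0.1145, 0.074]
orientation: [0.764, 0.645, 0.002, -0.0]
wrist_force: [1.2, 0.8, -4.7]
grip_width: 0.0593
finger_force: 66.4
```

send_rows:
  offset:
    - [-2.5, -20, 0]
    - [-2.5, -38, 0]
    - [-2.5, -44, 0]
    - [-2.5, -44, 0]
    - [-2.5, -44, 0]
    - [-2.5, -44, 0]
    - [-2.5, -44, 0]
    - [-2.5, -44, 0]
    - [-2.5, -25, 0]
    - [-2, -16, 0]
  delta_rot:
    - [0, 0, 0.047]
    - [0, 0, 0.047]
    - [0, 0, 0.047]
    - [0, 0, 0.047]
    - [0, 0, 0.047]
    - [0, 0, 0.047]
    - [0, 0, 0.047]
    - [0, 0, 0.047]
    - [0, 0, 0.047]
    - [0, 0, 0.047]

```text
time_s: 24.9
ee_pos: [0.4936, -0.2523, 0.0699]
orientation: [0.594, 0.804, -0.002, -0.002]
wrist_force: [-0.4, 1.1, -4.6]
grip_width: 0.0595
finger_force: 66.0
```

```bash
python3 - <<'E'
from h import *
state();p,M=axes()
for n in ("top","scene"):
    F=grab_frame(n);X=cloud(F)
    r=nets.cut_out(F,"lamp_center")
    if not r: print(n,"none"); continue
    t=X[r[0]["pixels"]]; t=t[~np.isnan(t[:,0])]; zt=np.percentile(t[:,2],[2,50,95]); print(n,r[0]["score"],len(t),zt)
    k=(t[:,2]>p[2]+.035)&(t[:,2]<p[2]+.075); print(cv2.minAreaRect(t[k][:,:2].astype(np.float32)), np.median(t[k][:,2]))
    for w in("lamp_center","slot_floor"):
        for q in nets.spot_point(F,w)[:1]: print(w,q["score"],ray(F,q["point"],np.median(t[k][:,2])-(.025 if w[0]=="l" else .007)))
    u,v=cv2.projectPoints(np.array([[.4955,-.25,.05]]),np.array(F["rvec"]),np.array(F["tvec"]),np.array(F["K"]),None)[0].ravel().astype(int)
    cv2.imwrite(f"pics/c_{n}.png",cv2.resize(F["image"][v-60:v+60,u-60:u+60,::-1],(400,400)))
cv2.imwrite("pics/c.png",np.hstack([cv2.imread("pics/c_top.png"),cv2.imread("pics/c_scene.png")]))
E
```

```text
24.9 [ 0.4732  0.5858 -0.1152  2.0843  0.1428  0.4838  0.5484] [ 0.4936 -0.2523  0.0699] [ 0.5942  0.8043 -0.0019 -0.0021] [-0.4174  1.0786 -4.554 ] 0.05954030368912282 66.0118219256401
tool x [-0.2937  0.9559  0.0011] y [ 0.9559  0.2937 -0.0056] z [-0.0057 -0.0006 -1.    ]
top 0.71 947 [0.0834 0.1271 0.1301]
((0.4822412431240082, -0.21289774775505066), (0.05968010053038597, 0.06985476613044739), 18.55098533630371) 0.12730987585990375
lamp_center 0.73 [ 0.4928 -0.2549  0.1023]
slot_floor 0.7 [ 0.4958 -0.2541  0.1203]
scene 0.6 821 [0.0843 0.1254 0.1313]
((0.4883503317832947, -0.2269917130470276), (0.059383392333984375, 0.11615494638681412), 20.489822387695312) 0.1270206639530829
lamp_center 0.83 [ 0.4913 -0.2489  0.102 ]
slot_floor 0.75 [ 0.5022 -0.2486  0.12  ]
```

View pics/c.png

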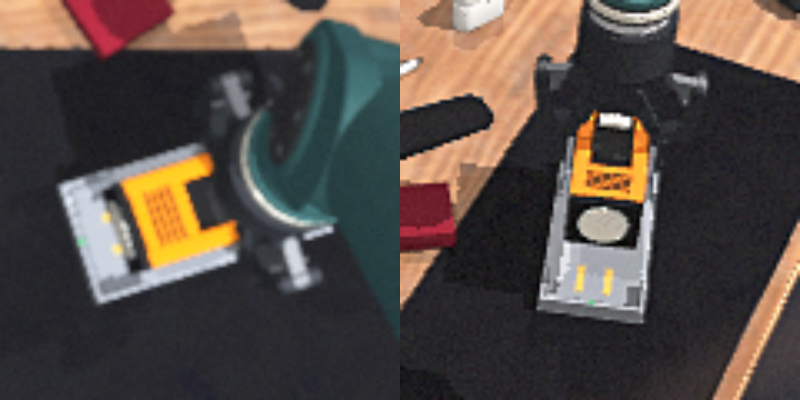

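The lamp is held lens-left and in line with the cradle, over it (left crop: lamp at (190,210), cradle lower-left corner at (100,300)). I correct about 2 mm across and lower.

send_rows:
  offset:
    - [1, 0.3, -10]
    - [0.8, 0.3, -15]
    - [0, 0, -15]
    - [0, 0, -12]
    - [0, 0, -8]
    - [0, 0, -5]
    - [0, 0, 0]
  delta_rot:
    - [0, 0, 0]
    - [0, 0, 0]
    - [0, 0, 0]
    - [0, 0, 0]
    - [0, 0, 0]
    - [0, 0, 0]
    - [0, 0, 0]

```text
time_s: 26.0
ee_pos: [0.497, -0.2481, 0.0058]
orientation: [0.593, 0.805, -0.001, -0.002]
wrist_force: [-0.4, -0.2, -5.1]
grip_width: 0.0591
finger_force: 66.3
```

send_rows:
  offset:
    - [0, 0, -2]
    - [0, 0, -2]
    - [0, 0, -1]
    - [0, 0, 0]
  delta_rot:
    - [0, 0, 0]
    - [0, 0, 0]
    - [0, 0, 0]
    - [0, 0, 0]

```text
time_s: 26.4
ee_pos: [0.4974, -0.2484, 0.0018]
orientation: [0.593, 0.805, -0.001, -0.001]
wrist_force: [-0.2, -0.7, -5.7]
grip_width: 0.0589
finger_force: 66.3
```

```bash
python3 - <<'E'
from h import *
state();p,M=axes()
for n in ("top","scene"):
    F=grab_frame(n);X=cloud(F)
    r=nets.cut_out(F,"lamp_center"); t=X[r[0]["pixels"]]; t=t[~np.isnan(t[:,0])]; t=t[(t[:,2]>.045)&(t[:,2]<.075)]
    print(n,r[0]["score"],len(t),np.median(t[:,2]),cv2.minAreaRect(t[:,:2].astype(np.float32)))
    d=(t[:,:2]-[.4955,-.2515])@M[:2,:2]; print("tool x/y extents",np.percentile(d,[1,99],axis=0))
E
```

```text
26.4 [ 0.4417  0.7016 -0.0846  2.1028  0.1664  0.3463  0.5213] [ 0.4974 -0.2484  0.0018] [ 0.593   0.8052 -0.0012 -0.0012] [-0.1598 -0.7255 -5.6787] 0.058913767823415855 66.25421047210693
tool x [-0.2966  0.955   0.0005] y [ 0.955   0.2966 -0.0033] z [-0.0033 -0.0005 -1.    ]
top 0.91 705 0.059257761282059875 ((0.48530709743499756, -0.20716960728168488), (0.058859921991825104, 0.06543806940317154), 18.53636932373047)
tool x/y extents [[ 0.014  -0.0255]
 [ 0.0776  0.0316]]
scene 0.56 583 0.05880385536957402 ((0.4894566237926483, -0.22673842310905457), (0.05875152349472046, 0.11344747990369797), 17.721689224243164)
tool x/y extents [[-0.0237 -0.0268]
 [ 0.0791  0.0302]]
```

send_rows:
  offset:
    - [-0.5, -1.8, 0]
    - [-0.5, -1.7, 0]
    - [0, 0, -2]
    - [0, 0, -1.5]
    - [0, 0, 0]
  delta_rot:
    - [0, 0, 0]
    - [0, 0, 0]
    - [0, 0, 0]
    - [0, 0, 0]
    - [0, 0, 0]

```text
time_s: 27.1
ee_pos: [0.4961, -0.2517, -0.0022]
orientation: [0.593, 0.805, -0.001, -0.002]
wrist_force: [-0.0, -0.4, -4.8]
grip_width: 0.0595
finger_force: 66.3
```

send_rows:
  offset:
    - [0, 0, -0.8]
    - [0, 0, 0]
  delta_rot:
    - [0, 0, 0]
    - [0, 0, 0]

```text
time_s: 27.3
ee_pos: [0.4963, -0.2517, -0.0028]
orientation: [0.593, 0.805, -0.001, -0.001]
wrist_force: [0.0, 0.3, -6.3]
grip_width: 0.0589
finger_force: 66.3
```

send_rows:
  offset:
    - [0, 0, -0.7]
    - [0, 0, 0]
  delta_rot:
    - [0, 0, 0]
    - [0, 0, 0]

```text
time_s: 27.5
ee_pos: [0.4964, -0.2518, -0.0035]
orientation: [0.593, 0.805, -0.001, -0.001]
wrist_force: [-0.1, 0.5, -4.5]
grip_width: 0.0594
finger_force: 66.3
```

send_rows:
  offset:
    - [0, 0, -1]
    - [0, 0, 0]
  delta_rot:
    - [0, 0, 0]
    - [0, 0, 0]

```text
time_s: 27.7
ee_pos: [0.4965, -0.2518, -0.004]
orientation: [0.593, 0.805, -0.001, -0.001]
wrist_force: [-1.2, 1.5, -1.2]
grip_width: 0.0591
finger_force: 66.6
```

send_rows:
  offset:
    - [0, 0, -0.7]
    - [0, 0, 0]
  delta_rot:
    - [0, 0, 0]
    - [0, 0, 0]

```text
time_s: 27.9
ee_pos: [0.4965, -0.2518, -0.0041]
orientation: [0.593, 0.805, -0.001, -0.001]
wrist_force: [-0.7, 1.5, 6.6]
grip_width: 0.0591
finger_force: 67.4
```

The lamp is seated on the cradle floor. Release and lift away.

send_rows:
  offset:
    - [0, 0, 0.7]
    - [0, 0, 0]
    - [0, 0, 0]
    - [0, 0, 0]
    - [0, 0, 0]
    - [0, 0, 0]
  delta_rot:
    - [0, 0, 0]
    - [0, 0, 0]
    - [0, 0, 0]
    - [0, 0, 0]
    - [0, 0, 0]
    - [0, 0, 0]
  grip: -1

```text
time_s: 28.5
ee_pos: [0.4964, -0.2518, -0.0045]
orientation: [0.593, 0.805, -0.001, -0.001]
wrist_force: [0.0, -0.1, 0.8]
grip_width: 0.0852
finger_force: 0.0
```

send_rows:
  offset:
    - [0, 0, 8]
    - [0, 0, 20]
    - [0, 0, 30]
    - [0, 0, 40]
    - [0, 0, 40]
    - [0, 30, 20]
    - [0, 40, 0]
    - [0, 40, 0]
    - [0, 40, 0]
    - [0, 40, 0]
  delta_rot:
    - [0, 0, 0]
    - [0, 0, 0]
    - [0, 0, 0]
    - [0, 0, 0]
    - [0, 0, 0]
    - [0, 0, 0]
    - [0, 0, 0]
    - [0, 0, 0]
    - [0, 0, 0]
    - [0, 0, 0]

```text
time_s: 29.5
ee_pos: [0.4961, -0.0604, 0.1543]
orientation: [0.593, 0.805, -0.001, -0.001]
wrist_force: [1.0, -0.6, -0.3]
grip_width: 0.0855
finger_force: 0.0
```

send_rows:
  offset:
    - [0, 40, 0]
    - [0, 40, 0]
    - [0, 0, 0]
  delta_rot:
    - [0, 0, 0]
    - [0, 0, 0]
    - [0, 0, 0]

```text
time_s: 29.8
ee_pos: [0.4966, 0.0253, 0.1544]
orientation: [0.589, 0.808, 0.001, -0.002]
wrist_force: [-0.4, 0.0, 1.1]
grip_width: 0.0853
finger_force: 0.0
```

```bash
python3 - <<'E'
from h import *
state()
ex=np.array([-.295,.9555]); ey=np.array([.9555,.295]); ims=[]
for n in ("top","scene"):
    F=grab_frame(n);X=cloud(F)
    r=nets.cut_out(F,"lamp_center"); t=X[r[0]["pixels"]]; t=t[~np.isnan(t[:,0])]; t=t[(t[:,2]>.045)&(t[:,2]<.065)]
    m=(X[...,2]>.012)&(X[...,2]<.024)&(X[...,0]>.36)&(X[...,0]<.60)&(X[...,1]<-.12)&(X[...,1]>-.38)&~r[0]["pixels"]
    w=cv2.minAreaRect(X[m][:,:2].astype(np.float32)); b=cv2.minAreaRect(t[:,:2].astype(np.float32)); d=np.array(b[0])-[.4955,-.2515]
    A=np.c_[t[:,:2],np.ones(len(t))]; c=np.linalg.lstsq(A,t[:,2],rcond=None)[0]
    print(n,"top z",np.median(t[:,2]),"slope",c[:2],b,"walls",w,"offset",d@ex,d@ey)
    a=(np.array(F["rvec"]),np.array(F["tvec"]),np.array(F["K"]),None)
    W=[np.r_[np.array([.4955,-.2515])+z*ex+y*ey,.054] for z,y in((-.1,.067),(.1,.067),(.1,-.067),(-.1,-.067))]
    H=cv2.getPerspectiveTransform(cv2.projectPoints(np.array(W),*a)[0].reshape(-1,2).astype(np.float32),np.float32([[0,0],[400,0],[400,268],[0,268]]))
    ims.append(cv2.warpPerspective(F["image"],H,(400,268))[...,::-1])
    for o in ("mouse","sticky_pad","card_box"):
        for q in nets.cut_out(F,o)[:1]: print(o,np.nanmedian(X[q["pixels"]],axis=0))
cv2.imwrite("pics/fin.png",np.hstack(ims))
E
```

```text
29.8 [-0.0045  0.3953 -0.1736  2.156   0.112   0.5999  0.0543] [0.4966 0.0253 0.1544] [ 0.5887  0.8083  0.0007 -0.0017] [-0.3854  0.0223  1.0939] 0.08533937612924551 0.0
top top z 0.05331532963385487 slope [-0.0032 -0.0009] ((0.49815240502357483, -0.25163644552230835), (0.05943537503480911, 0.15109984576702118), 18.419082641601562) walls ((0.49630874395370483, -0.25112608075141907), (0.08991943299770355, 0.18168246746063232), 17.148012161254883) offset -0.0009128331785202026 0.0024941215709447903
mouse [ 0.6747 -0.0695  0.0269]
sticky_pad [0.6801 0.0475 0.0094]
card_box [ 0.6609 -0.1882  0.0169]
scene top z 0.05350126440762447 slope [-0.0128 -0.011 ] ((0.4955517649650574, -0.2507088780403137), (0.05954258143901825, 0.15693926811218262), 18.341320037841797) walls ((0.49398383498191833, -0.2500666379928589), (0.08966287970542908, 0.18332265317440033), 16.96184539794922) offset 0.000740646367788315 0.00028284240221977653
mouse [ 0.671  -0.0585  0.0243]
sticky_pad [0.6505 0.0368 0.0114]
card_box [ 0.68   -0.1751  0.0169]
```

View pics/fin.png

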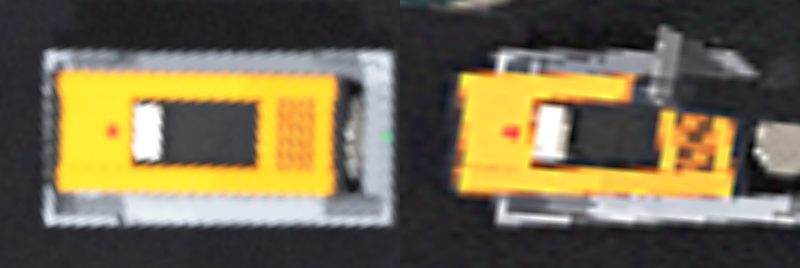

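The lamp lies in the cradle with its top at 53 mm, level, and centred within about 3 mm in both cameras. The white switch is next to the red dot ((148,130) and (112,130) in the left half). Nothing else was touched, so I hand in.

```bash
python3 -c "
from h import *
print(ticket.close_job())"
```

```text
the job is handed in; nothing more can be done
None
```

The job is handed in (no verdict came back): the last camera check shows the lamp switched off, lying level and switch side up in the cradle, centred within about 3 mm, with the mouse, notes and card box not touched.

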